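Build the slat crib and bring the drums on the lifting stick

TASK

Set up the toy timber yard: lay two of the wooden slats on the dark bands of the building plate and the other two crosswise on top of them, over the small marks at the plate's edges, so that a groove is left between the upper two. Once this crib stands, take the lifting stick by its handle, push its rod through the bore of each octagonal wooden drum there is, carry it to the crib on the rod and lay it in the groove, axis along the groove, one behind the other; do not grip the drums with the fingers. Finally lay the stick back flat on its cork rest board, its handle along the dark band, and leave the other toys where they are.

Things in the scene. Friction and masses are not known exactly. Their poses are not given: they have to be found in the camera images.
- slat1_c (a point): Centre of a loose pale wooden slat, 28 (x) x 180 (y, its length) x 20 mm (z, thickness), 75 g, lying flat. The four slats are alike and interchangeable. Its centre is 10 mm above what it lies on.
- slat2_c (a point): Centre of a loose pale wooden slat, 28 (x) x 180 (y, its length) x 20 mm (z, thickness), 75 g, lying flat. The four slats are alike and interchangeable. Its centre is 10 mm above what it lies on.
- slat3_c (a point): Centre of a loose pale wooden slat, 28 (x) x 180 (y, its length) x 20 mm (z, thickness), 75 g, lying flat. The four slats are alike and interchangeable. Its centre is 10 mm above what it lies on.
- slat4_c (a point): Centre of a loose pale wooden slat, 28 (x) x 180 (y, its length) x 20 mm (z, thickness), 75 g, lying flat. The four slats are alike and interchangeable. Its centre is 10 mm above what it lies on.
- drum1_c (a point): Centre of a pale wooden drum: an octagonal ring lying on a flat like a wheel, axis y level, 56 mm across flats, 42 mm wide along y, centre 28 mm above what it lies on; through it along y runs an octagonal bore, 26 mm across flats. About 70 g. Two or three drums are present (absent: None). It may roll about y.
- drum2_c (a point): Centre of a pale wooden drum: an octagonal ring lying on a flat like a wheel, axis y level, 56 mm across flats, 42 mm wide along y, centre 28 mm above what it lies on; through it along y runs an octagonal bore, 26 mm across flats. About 70 g. Two or three drums are present (absent: None). It may roll about y.
- drum3_c (a point): Centre of a pale wooden drum: an octagonal ring lying on a flat like a wheel, axis y level, 56 mm across flats, 42 mm wide along y, centre 28 mm above what it lies on; through it along y runs an octagonal bore, 26 mm across flats. About 70 g. Two or three drums are present (absent: None). It may roll about y.
- plate_top (a point): Middle of the top of the fixed plywood building plate, 190 x 190 mm, 12 mm thick. Dark bands 28 mm wide along x at y = +60 and -60 mm: places of the lower slats. Marks at the edges (x = +/-30, y = +/-85 mm): places of the upper slats, which run along y and leave a 32 mm groove along y over the middle. A drum seated in it has its centre about 64 mm above this point.
- rest_top (a point): Middle of the top face of the stick's rest, a fixed cork board 100 (x) x 140 mm (y) and 2 mm thick; a dark band 40 x 80 mm along y marks its middle, where the handle lies.
- stick_c (a point): Centre of the handle of the lifting stick: a wooden block 36 (x) x 70 (y) x 28 mm (z), at first lying on the cork rest board (centre 14 mm above it), with a rod 14 mm thick and 100 mm long fixed to the middle of its +y end, running along +y; the rod's tip is 135 mm from here at the same height. 60 g; it balances on its handle.
- truck: Bystander, not to be disturbed: red plastic fire truck, 170 mm long, 90 mm high. Origin at the middle of its underside.
- piggy: Bystander, not to be disturbed: blue ceramic piggy bank, 110 mm long, 100 mm high. Origin at the middle of its underside.
- top: Bystander, not to be disturbed: wooden spinning top, 60 mm across, 62 mm high. Origin at the middle of its underside.
- block: Bystander, not to be disturbed: yellow plastic block, 40 x 60 x 40 mm. Origin at the middle of its underside.
- cup: Bystander, not to be disturbed: white ceramic cup, 72 mm across, 75 mm high. Origin at the middle of its underside.
- tin: Bystander, not to be disturbed: plain metal tin, 72 mm across, 90 mm high. Origin at the middle of its underside.

How it is judged:
By the outcome, as a careful person would: the job done as asked, in the order asked, and still so for the second after the job is handed in, with the robot touching nothing.
Of drum1, drum2, drum3 only 2 to 3 are there at a start; the rules pass over those that are not, and their reading is None.
At some moment in a run one of stick may be knocked a few centimetres aside while the robot is not near it.
It also fails if it takes over 210 s, if anything falls off the work surface, if the arm or the gripper's body presses on something with over 40 N, if the wrist force passes 120 N, or if a joint passes its speed limit or range.

ROBOT

A 7-joint arm with a two-finger parallel gripper is mounted at the origin on the work surface. World frame = base frame: x ahead of the robot, y to its left, z up, the work surface at z = 0. Lengths are in m, angles in rad, forces in N, time in s.
With the tool pointing down it reaches from about 0.35 to 0.775 m from the base axis. Payload 3.1 kg.
Tool frame: the origin (TCP) lies at the very end of the fingers, on their centre line; the grasp point (between the pads) lies 19 mm behind it (robot.tcp_to_grasp is the distance from the TCP to the grasp point, in m); z points along the fingers, y is the line along which they close (so a half turn about z gives the same grasp; the last joint's range is limited). The gripper opens to 85 mm and grips with 20 to 120 N. Pads are 22 mm wide; open, the fingers measure 114 mm over their backs; the gripper's body (76 mm by 85 mm) begins 54 mm behind the grasp point. The pads swing forward as they close: fully open they stand 13 mm farther back than shut.
Start: joints at [1.248, 0.311, 0.014, 1.512, -0.004, 1.319, -0.027], TCP at [0.152, -0.528, 0.231] pointing down, gripper open.
Joint ranges: [-2.7, 2.7], [-0.3, 1.91], [-1.27, 1.3], [0.12, 2.57], [-1.44, 4.58], [0.2, 2.03], [-3.05, 3.05]. Speed limits (rad/s): [2.79, 2.79, 3.14, 3.14, 3.14, 3.14, 3.14].

INTERFACE

Orientations are given as a unit quaternion [w, x, y, z].
In Python, from workcell import readout, vision, job, robot gives the robot as it stands.
- The arm moves only by the tool step_arm, never from a script. Its arguments are lists of equal length, an entry for each row: "offset": the shift along the tool's x, y, z in mm, a list of three; "angular": the turn, a rotation vector about the tool's x, y, z in degrees, a list of three. A call has 1 to 8 rows; each row is the pose to reach, as a shift and turn from the pose commanded when the call began, along the tool's axes at that moment; what a row does not reach only later rows make up. A row lasts 1/10 s, in which the tool goes at most 50 mm and 8.59 degrees, less where a joint would pass 70% of its speed; a pose out of reach is approached as far as the arm can. A call with a gripper value outside its range is refused whole. "grip" is the closure, from 0 (fully open) to 1 (shut), set as the call begins (left out, the last holds). The fingers move at their own pace and stop on an object; the grip force is fixed at half the most. Time passes only in rows, so rows that repeat a pose let the fingers close. It gives the time, the measured TCP pose, the force, the opening and the grip force at its end, in the units of the state.
- readout.sense(): the state, without advancing time (a new reading comes with each control period).
- vision.grab_frame(name): name is "scene" or "top" or "wrist"; returns a dict with "color" (480x640x3 uint8, red, green, blue), "vfov" (degrees; the focal length in pixels is half the picture's height over the tangent of half this angle, whatever the lens; pixels are square), "cx", "cy" (the principal point, pixels), "R" (3x3) and "t" (3): a world point X has camera coordinates R X + t; the wrist camera has in their place "T_tool_cam" (4x4, takes a point from camera to tool coordinates, whose origin is the TCP and whose axes are the flange's). Camera axes: x right, y down, z forward; pixel columns grow to the right and rows downward; lengths in m; the calibration is good to about 2 mm. A picture is of the moment at which its call begins: read the wrist's pose just before it. There is no depth.
- job.finish_job(): hands the job in; it is judged then, once.
Trained networks look in a picture, given as the dict that the camera call returned (one of the last four; its "shot" number tells which), for a name from the list of things; names that differ only in an ending like _2 or _b are one class to them, and where a whole thing is asked for, a point or a joint stands for the part that bears it (a point fixed in the world has none). Each returns a list of dicts, best first, with "score" (0 to 1); they miss things now and then, are a little off and sometimes report something else, mostly with a low value. They report only what shows in the picture. A call takes as long as a camera call.
- vision.spot_in(picture, thing): "position" ([row, column] in pixels, amid what is visible of it).
The state is a dict: "clock": time; "joints": joint angles; "qd": joint speeds; "joint_efforts": joint torques, N m; "position": TCP position; "orientation": TCP orientation; "wrist_force": force on the tool from outside, world axes, zero at the start; "wrist_torque": the same for the moment, N m; "gripper_width": opening from 0.0 (shut) to 1.0 (fully open); "grip_force": force on a finger pad.
Only numpy, scipy, OpenCV 4.12 (cv2) and the standard library are available. Lean on these libraries where they do the work, as an engineer would, in place of code of your own. Each camera call takes 0.05 s, during which the arm holds its last target. There are 200 camera calls.

## Working session

There is one attempt and no reset: what is moved stays moved. The work goes in short steps, Python scripts to look and compute and a tool call to move; the robot and the scene stay as the last step left them, time stands still between calls to the robot, and variables do not carry over. Pictures are saved under pics/ and viewed, at most 14 in all, crops included, and the job is handed in when it is done.

Besides the shell and the picture viewer there is one more tool, called after "Call:" by a JSON object that holds its "op" and its "data", one argument or row to a line. step_arm: Moves the arm, as the interface text tells. Its arguments: {"type":"object","properties":{"offset":{"type":"array"},"angular":{"type":"array"},"grip":{"type":"number"}},"required":["offset","angular"]}

```bash
ls; mkdir -p pics; cat > h.py <<'E'
from workcell import readout, vision, job, robot
import numpy as np, cv2
from scipy.spatial.transform import Rotation as Ro
def q2R(q): return Ro.from_quat([q[1],q[2],q[3],q[0]]).as_matrix()
def grab(n):
    s=readout.sense(); f=vision.grab_frame(n)
    if n=="wrist":
        T=np.array(f["T_tool_cam"]); W=np.eye(4); W[:3,:3]=q2R(s["orientation"]); W[:3,3]=s["position"]
        C=np.linalg.inv(W@T); f["R"]=C[:3,:3]; f["t"]=C[:3,3]
    return f
def foc(f): return 240/np.tan(np.radians(f["vfov"])/2)
def at(f,row,col,z):
    R=np.array(f["R"]);t=np.array(f["t"]);k=foc(f)
    d=R.T@np.array([(col-f["cx"])/k,(row-f["cy"])/k,1]);o=-R.T@t
    return o+d*(z-o[2])/d[2]
def proj(f,X):
    c=np.array(f["R"])@np.array(X)+np.array(f["t"]);k=foc(f)
    return np.array([f["cy"]+k*c[1]/c[2],f["cx"]+k*c[0]/c[2]])
def save(f,n): cv2.imwrite("pics/"+n+".png",f["color"][:,:,::-1])
E
python3 - <<'E'
from h import *
s=readout.sense();print(s["clock"],s["position"],s["orientation"],s["gripper_width"],robot.tcp_to_grasp)
Z=dict(slat1_c=.01,drum1_c=.028,plate_top=.012,rest_top=.002,stick_c=.016,truck=0.03,piggy=0.03,top=.03,block=.02,cup=.03,tin=.03)
for n in ("top","scene"):
    f=grab(n);save(f,n+"0");print(n,f["vfov"],f["cx"],f["cy"],-np.array(f["R"]).T@np.array(f["t"]))
    for k,z in Z.items():
        for d in vision.spot_in(f,k)[:5]:
            if d["score"]>.2: print(k,np.round(d["position"]),round(d["score"],2),np.round(at(f,*d["position"],z),3))
E
```

```text
pics
0.0 [ 0.15223153 -0.52775698  0.23019891] [-1.17434911e-03  9.90153988e-01  1.39977334e-01 -2.15041257e-04] 0.9935081228594305 0.0187
top 56.012445879910814 314.0516891539955 237.0715908612951 [0.35134294 0.0077262  1.2602007 ]
slat1_c [272. 146.] 0.59 [0.468 0.463 0.01 ]
slat1_c [281. 278.] 0.58 [0.434 0.099 0.01 ]
drum1_c [215. 205.] 0.68 [0.622 0.298 0.028]
drum1_c [285. 197.] 0.65 [0.429 0.317 0.028]
plate_top [235. 365.] 0.72 [ 0.557 -0.147  0.012]
rest_top [304. 419.] 0.82 [ 0.362 -0.291  0.002]
stick_c [308. 417.] 0.93 [ 0.351 -0.281  0.016]
truck [172. 223.] 0.81 [0.744 0.247 0.03 ]
truck [271. 142.] 0.35 [0.47  0.466 0.03 ]
piggy [153. 378.] 0.97 [ 0.79  -0.193  0.03 ]
piggy [220. 150.] 0.34 [0.61  0.449 0.03 ]
top [168. 279.] 0.91 [0.752 0.09  0.03 ]
block [221. 150.] 0.79 [0.609 0.452 0.02 ]
cup [271. 144.] 0.61 [0.47  0.461 0.03 ]
tin [312. 492.] 0.74 [ 0.336 -0.48   0.03 ]
scene 52.08005004905783 317.6091216213012 241.6398540492223 [1.25738861 0.52453371 0.78410287]
slat1_c [247. 378.] 0.86 [0.429 0.101 0.01 ]
drum1_c [325. 411.] 0.7 [0.615 0.291 0.028]
drum1_c [275. 355.] 0.32 [0.563 0.12  0.028]
plate_top [238. 264.] 0.82 [ 0.576 -0.139  0.012]
rest_top [179. 273.] 0.66 [ 0.347 -0.312  0.002]
stick_c [176. 281.] 0.76 [ 0.338 -0.288  0.016]
truck [353. 357.] 0.69 [0.742 0.243 0.03 ]
piggy [260. 180.] 0.67 [ 0.771 -0.222  0.03 ]
top [322. 292.] 0.86 [0.757 0.097 0.03 ]
cup [310. 517.] 0.65 [0.444 0.447 0.03 ]
tin [150. 231.] 0.77 [ 0.335 -0.49   0.03 ]
tin [248. 380.] 0.64 [0.45  0.116 0.03 ]
```

View pics/top0.png

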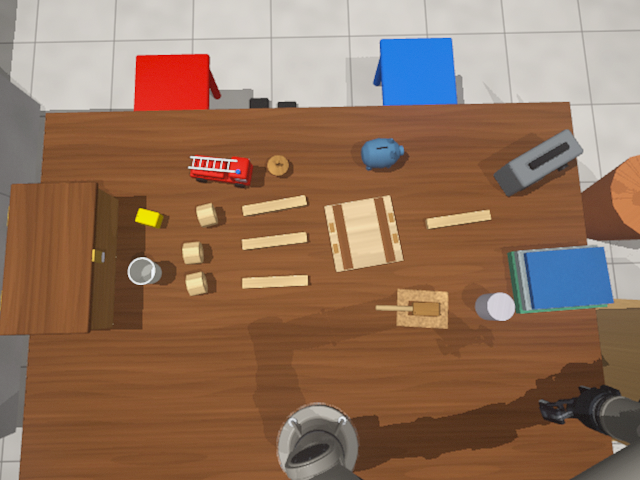

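View pics/scene0.png

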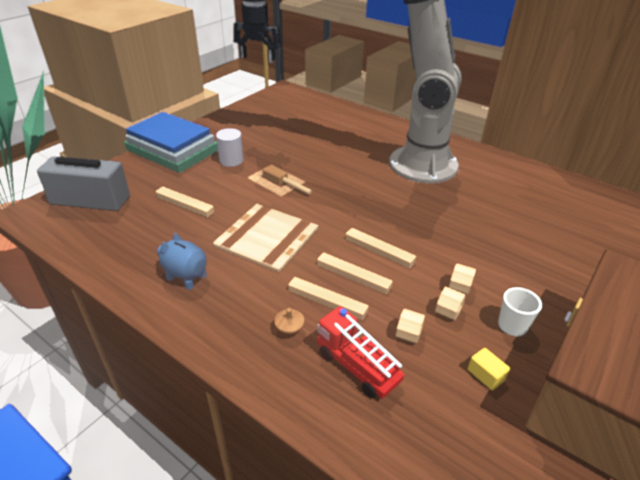

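The top view shows the plate at (364,233), slats at (274,206), (274,241), (275,282) and (458,219), and three drums at (206,215), (193,252) and (196,284). The stick is at (417,308) with its rod pointing +y. The scene view agrees. Next I fit poses by silhouette matching.

```bash
cat >> h.py <<'E'
def boxpts(lx,ly,z0,z1): return np.array([[a*lx/2,b*ly/2,c] for a in(-1,1) for b in(-1,1) for c in(z0,z1)])
def drumpts(zc=.028):
    r=.028/np.cos(np.pi/8); a=np.pi/8+np.arange(8)*np.pi/4
    return np.array([[r*np.cos(t),y,zc+r*np.sin(t)] for t in a for y in(-.021,.021)])
def mom(h):
    m=cv2.moments(h.astype(np.float32).reshape(-1,1,2)); c=np.array([m['m10'],m['m01']])/m['m00']
    return c, .5*np.arctan2(2*m['mu11'],m['mu20']-m['mu02']), m['m00']
def place(P,p):
    c,s=np.cos(p[2]),np.sin(p[2]); return np.c_[p[0]+c*P[:,0]-s*P[:,1],p[1]+s*P[:,0]+c*P[:,1],P[:,2]]
def hullp(f,P,p): return cv2.convexHull(np.array([proj(f,X)[::-1] for X in place(P,p)],np.float32)).reshape(-1,2)
def pale(f,lo=(150,125,80),S=4):
    im=cv2.GaussianBlur(cv2.resize(f["color"],None,fx=S,fy=S,interpolation=cv2.INTER_CUBIC),(5,5),0).astype(int)
    r,g,b=im[...,0],im[...,1],im[...,2]
    return ((r>lo[0])&(g>lo[1])&(b>lo[2])&(r-b>25)).astype(np.uint8)
def blob(M,rc,S=4,rad=4):
    n,L=cv2.connectedComponents(M); r,c=int(rc[0]*S),int(rc[1]*S)
    w=L[max(r-rad*S,0):r+rad*S,max(c-rad*S,0):c+rad*S].ravel(); w=w[w>0]
    if len(w)==0: return None
    m=(L==np.bincount(w).argmax()).astype(np.uint8)
    cs,_=cv2.findContours(m,cv2.RETR_EXTERNAL,cv2.CHAIN_APPROX_NONE); k=max(cs,key=cv2.contourArea)
    return (cv2.convexHull(k).reshape(-1,2)+.5)/S-.5
def fit(f,h,P,p0):
    from scipy.optimize import least_squares
    c,a,A=mom(h); L=np.sqrt(A)
    def res(p):
        c2,a2,A2=mom(hullp(f,P,p)); d=(a2-a+np.pi/2)%np.pi-np.pi/2
        return np.r_[c2-c,d*L/2]
    s=least_squares(res,p0,diff_step=1e-4,x_scale=[.01,.01,.05])
    return s.x, A/mom(hullp(f,P,s.x))[2], s.cost
E
python3 - <<'E'
from h import *
f=grab("top");M=pale(f)
for rc in [(206,274),(233,364),(215,206),(308,425),(305,400)]: print(rc,f["color"][rc])
S=boxpts(.028,.18,0,.02);D=drumpts();Pl=boxpts(.19,.19,0,.012)
for n,rc,P,z in [("s1",(206,274),S,.01),("s2",(241,274),S,.01),("s3",(282,275),S,.01),("s4",(219,458),S,.01),("plate",(233,364),Pl,.006),("dA",(215,206),D,.03),("dB",(252,193),D,.03),("dC",(284,196),D,.03)]:
    h=blob(M,rc)
    if h is None: print(n,None);continue
    x0=at(f,*rc,z)
    p,q,c=fit(f,h,P,[x0[0],x0[1],.15])
    print(n,np.round(p[:2],4),round(np.degrees(p[2]),1),"area",round(q,2),round(c,3))
E
```

```text
(206, 274) [226 195 144]
(233, 364) [226 200 158]
(215, 206) [240 216 163]
(308, 425) [177 130  73]
(305, 400) [173 134  90]
s1 [0.6504 0.1064] 8.9 area 0.96 0.0
s2 [0.5486 0.1077] 5.7 area 1.0 0.0
s3 [0.4342 0.1071] 1.3 area 1.06 0.0
s4 [ 0.5978 -0.4137] 7.0 area 0.99 0.0
plate [ 0.5522 -0.1284] -9.9 area 0.8 329.185
dA [0.6242 0.2949] 8.1 area 0.9 0.0
dB [0.5177 0.3337] -1.0 area 0.87 0.364
dC [0.4326 0.3207] 9.8 area 0.94 0.0
```

```bash
cat >> h.py <<'E'
def Rt(psi): return (Ro.from_euler('z',psi,degrees=True)*Ro.from_euler('x',180,degrees=True)).as_matrix()
def plan(wps,start=None):
    """wps: (x,y,z,psi_deg); prints tool-frame shift/turn of each leg from the previous pose"""
    s=readout.sense(); p=np.array(s["position"]);R=q2R(s["orientation"])
    if start: p=np.array(start[:3]);R=Rt(start[3])
    for w in wps:
        R2=Rt(w[3]);q=np.array(w[:3])
        o=R.T@(q-p)*1e3; a=Ro.from_matrix(R.T@R2).as_rotvec(degrees=True)
        print(np.round(w,4),"off",np.round(o,1),"ang",np.round(a,2),"rows>=",int(np.ceil(max(np.linalg.norm(o)/50,np.linalg.norm(a)/8.59))))
        p,R=q,R2
def iou_fit(f,h,P,p0):
    from scipy.optimize import minimize
    A=cv2.contourArea(h.astype(np.float32))
    def cost(p):
        g=hullp(f,P,[p[0],p[1],p[2]]); i=cv2.intersectConvexConvex(h.astype(np.float32),g)[0]
        return 1-i/(A+cv2.contourArea(g)-i)
    s=minimize(cost,p0,method="Nelder-Mead",options=dict(initial_simplex=np.array(p0)+np.array([[0,0,0],[.01,0,0],[0,.01,0],[0,0,.08]]),xatol=1e-5,fatol=1e-6))
    return s.x,1-s.fun
E
python3 - <<'E'
from h import *
f=grab("top")
M=pale(f);k=np.ones((45,45),np.uint8)
m=np.zeros_like(M);m[185*4:280*4,318*4:412*4]=M[185*4:280*4,318*4:412*4]
h=blob(cv2.morphologyEx(m,cv2.MORPH_CLOSE,k),(233,364))
p,q=iou_fit(f,h,boxpts(.19,.19,0,.012),[.555,-.137,.15]);print("plate",p[:2],np.degrees(p[2]),q)
w=vision.grab_frame("wrist");print(np.round(w["T_tool_cam"],3),w["vfov"])
plan([(.50,-.30,.38,100),(.598,-.4137,.10,97)])
E
```

```text
plate [ 0.56446746 -0.14294284] 8.354115432866429 0.9821756439905835
[[-0.    -0.963 -0.271  0.069]
 [ 1.    -0.     0.    -0.001]
 [-0.    -0.271  0.963 -0.143]
 [ 0.     0.     0.     1.   ]] 70.62276209741934
[  0.5   -0.3    0.38 100.  ] off [ 397.2 -123.2 -148.7] ang [  0.     0.   -83.91] rows>= 10
[ 0.598  -0.4137  0.1    97.    ] off [-129.    76.8  280. ] ang [ 0. -0.  3.] rows>= 7
```

```bash
python3 - <<'E'
from h import *
plan([(.34,-.40,.38,58),(.50,-.25,.38,97)])
E
```

```text
[ 0.34 -0.4   0.38 58.  ] off [ 215.8  -71.4 -148.7] ang [  0.     0.   -41.91] rows>= 6
[ 0.5  -0.25  0.38 97.  ] off [212.   56.2   0. ] ang [  0.   0. -39.] rows>= 5
```

Call:
{"op": "step_arm", "data": {
  "offset": [
    [216, -71, -149],
    [216, -71, -149],
    [216, -71, -149],
    [216, -71, -149],
    [216, -71, -149],
    [216, -71, -149],
    [216, -71, -149]
  ],
  "angular": [
    [0, 0, -42],
    [0, 0, -42],
    [0, 0, -42],
    [0, 0, -42],
    [0, 0, -42],
    [0, 0, -42],
    [0, 0, -42]
  ],
  "grip": 0.35
}}

```text
clock: 2.05
position: [0.3445, -0.398, 0.3827]
orientation: [0.002, 0.872, 0.489, 0.002]
wrist_force: [-0.2, 0.5, -0.5]
gripper_width: 0.647
grip_force: 0.0
```

Call:
{"op": "step_arm", "data": {
  "offset": [
    [212, 56, 0],
    [212, 56, 0],
    [212, 56, 0],
    [212, 56, 0],
    [212, 56, 0],
    [212, 56, 0],
    [212, 56, 0]
  ],
  "angular": [
    [0, 0, -39],
    [0, 0, -39],
    [0, 0, -39],
    [0, 0, -39],
    [0, 0, -39],
    [0, 0, -39],
    [0, 0, -39]
  ]
}}

```text
clock: 2.75
position: [0.4987, -0.2518, 0.3792]
orientation: [-0.001, 0.663, 0.748, -0.001]
wrist_force: [-1.0, 0.2, 0.1]
gripper_width: 0.652
grip_force: 0.0
```

```bash
python3 - <<'E'
from h import *
f=grab("wrist");save(f,"w1")
s=readout.sense();print(s["clock"],s["position"],s["gripper_width"],s["wrist_force"])
for n,X in dict(plate=(.5645,-.143,.012),s4=(.598,-.4137,.02),stick=(.351,-.285,.03)).items(): print(n,proj(f,X))
E
```

```text
2.8 [ 0.49830145 -0.25256347  0.37947937] 0.6481072469596881 [ 0.29337736 -0.77052269  0.41927931]
plate [118.34316508 378.52534057]
s4 [296.03094021 372.23354923]
stick [200.75471976 220.64199478]
```

View pics/w1.png

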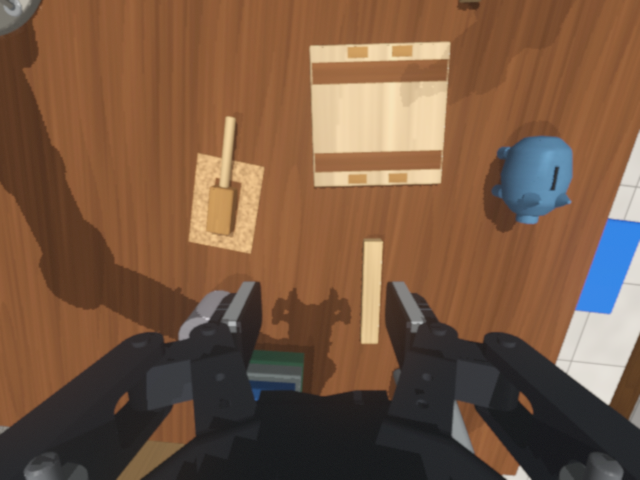

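The wrist view shows the plate centred near (379,114), slat 4 at (372,291), the stick handle at (221,210) and the cork board at (227,203). I fit those now.

```bash
python3 - <<'E'
from h import *
f=grab("wrist");M=pale(f)
m=np.zeros_like(M);m[25*4:200*4,295*4:470*4]=M[25*4:200*4,295*4:470*4]
h=blob(cv2.morphologyEx(m,cv2.MORPH_CLOSE,np.ones((121,121),np.uint8)),(114,379))
p,q=iou_fit(f,h,boxpts(.19,.19,0,.012),[.5645,-.143,.15]);print("plate",p[:2],np.degrees(p[2]),q)
h=blob(M,(291,372));p,q=iou_fit(f,h,boxpts(.028,.18,0,.02),[.598,-.4137,.12]);print("s4",p[:2],np.degrees(p[2]),q)
for k,z in dict(rest_top=.002,stick_c=.016).items():
    d=vision.spot_in(f,k);print(k,d[:1] and at(f,*d[0]["position"],z))
b=[(155,198),(167,264),(252,250),(241,189)]
print([np.round(at(f,*x,.002),4) for x in b], np.mean([at(f,*x,.002) for x in b],0))
plan([(*p[:2],.10,90+np.degrees(p[2])),(*p[:2],.004,90+np.degrees(p[2]))])
E
```

```text
plate [ 0.56374767 -0.14172636] 8.39399057953379 0.9885699082544883
s4 [ 0.59699558 -0.41308754] 7.054949465592875 0.9854416320662224
rest_top [ 0.37036062 -0.28708773  0.002     ]
stick_c [ 0.35136107 -0.28510205  0.016     ]
[array([ 0.3065, -0.2264,  0.002 ]), array([ 0.4057, -0.2323,  0.002 ]), array([ 0.3928, -0.3699,  0.002 ]), array([ 0.2946, -0.3629,  0.002 ])] [ 0.34991108 -0.29786047  0.002     ]
[ 0.597  -0.4131  0.1    97.0549] off [-171.1   78.9  280.3] ang [-0.06  0.06 -0.23] rows>= 7
[ 5.97000e-01 -4.13100e-01  4.00000e-03  9.70549e+01] off [ 0. -0. 96.] ang [0. 0. 0.] rows>= 2
```

```bash
cat >> h.py <<'E'
PL=np.array([.5638,-.1418]);PY=8.4
def pl(x,y):
    c,s=np.cos(np.radians(PY)),np.sin(np.radians(PY)); return (PL[0]+c*x-s*y,PL[1]+s*x+c*y)
E
python3 - <<'E'
from h import *
a=pl(0,-.06)
plan([(.597,-.4131,.12,97.05),(*a,.12,PY),(*a,.017,PY),(*a,.12,PY),(.6504,.1064,.12,98.9)],start=(.597,-.4131,.004,97.05))
E
```

```text
[ 0.597  -0.4131  0.12   97.05  ] off [   0.    0. -116.] ang [0. 0. 0.] rows>= 3
[ 0.5726 -0.2012  0.12    8.4   ] off [213.3   1.8   0. ] ang [-0.   -0.   88.65] rows>= 11
[ 0.5726 -0.2012  0.017   8.4   ] off [  0.  -0. 103.] ang [0. 0. 0.] rows>= 3
[ 0.5726 -0.2012  0.12    8.4   ] off [   0.    0. -103.] ang [0. 0. 0.] rows>= 3
[ 0.6504  0.1064  0.12   98.9   ] off [ 121.9 -292.9   -0. ] ang [  0.    0.  -90.5] rows>= 11
```

Call:
{"op": "step_arm", "data": {
  "offset": [
    [-171, 79, 280],
    [-171, 79, 280],
    [-171, 79, 280],
    [-171, 79, 280],
    [-171, 79, 280],
    [-171, 79, 280],
    [-171, 79, 280],
    [-171, 79, 280]
  ],
  "angular": [
    [0, 0, 0],
    [0, 0, 0],
    [0, 0, 0],
    [0, 0, 0],
    [0, 0, 0],
    [0, 0, 0],
    [0, 0, 0],
    [0, 0, 0]
  ]
}}

```text
clock: 3.75
position: [0.594, -0.4128, 0.0915]
orientation: [-0.006, 0.664, 0.748, -0.003]
wrist_force: [-1.2, 0.6, -1.0]
gripper_width: 0.652
grip_force: 0.0
```

Call:
{"op": "step_arm", "data": {
  "offset": [
    [0, 0, 30],
    [0, 0, 60],
    [0, 0, 85],
    [0, 0, 96],
    [0, 0, 96]
  ],
  "angular": [
    [0, 0, 0],
    [0, 0, 0],
    [0, 0, 0],
    [0, 0, 0],
    [0, 0, 0]
  ]
}}

```text
clock: 4.25
position: [0.5982, -0.4098, 0.0039]
orientation: [-0.001, 0.662, 0.749, -0.0]
wrist_force: [-1.1, 0.4, 0.2]
gripper_width: 0.65
grip_force: 0.0
```

Call:
{"op": "step_arm", "data": {
  "offset": [
    [0, 0, 0],
    [0, 0, 0],
    [0, 0, 0],
    [0, 0, 0],
    [0, 0, 0],
    [0, 0, 0]
  ],
  "angular": [
    [0, 0, 0],
    [0, 0, 0],
    [0, 0, 0],
    [0, 0, 0],
    [0, 0, 0],
    [0, 0, 0]
  ],
  "grip": 1
}}

```text
clock: 4.85
position: [0.6011, -0.4111, 0.0075]
orientation: [0.002, 0.662, 0.749, 0.0]
wrist_force: [-0.2, 0.1, 7.3]
gripper_width: 0.311
grip_force: 62.1
```

Call:
{"op": "step_arm", "data": {
  "offset": [
    [0, 0, -40],
    [0, 0, -80],
    [0, 0, -116],
    [0, 0, -116],
    [0, 0, -116]
  ],
  "angular": [
    [0, 0, 0],
    [0, 0, 0],
    [0, 0, 0],
    [0, 0, 0],
    [0, 0, 0]
  ]
}}

```text
clock: 5.35
position: [0.6003, -0.4102, 0.1221]
orientation: [0.002, 0.662, 0.75, 0.0]
wrist_force: [-1.0, -0.1, -1.0]
gripper_width: 0.308
grip_force: 61.3
```

Call:
{"op": "step_arm", "data": {
  "offset": [
    [27, 0, 0],
    [53, 0, 0],
    [80, 0, 0],
    [107, 1, 0],
    [133, 1, 0],
    [160, 1, 0],
    [187, 2, 0],
    [213, 2, 0]
  ],
  "angular": [
    [0, 0, 8],
    [0, 0, 16],
    [0, 0, 24],
    [0, 0, 32],
    [0, 0, 40],
    [0, 0, 48],
    [0, 0, 56],
    [0, 0, 60]
  ]
}}

```text
clock: 6.15
position: [0.5734, -0.1966, 0.1181]
orientation: [-0.001, 0.949, 0.316, -0.002]
wrist_force: [-0.3, 0.2, -0.4]
gripper_width: 0.303
grip_force: 61.3
```

Call:
{"op": "step_arm", "data": {
  "offset": [
    [0, 0, 0],
    [0, 0, 0],
    [0, 0, 0],
    [0, 0, 0],
    [0, 0, 0],
    [0, 0, 0],
    [0, 0, 0],
    [0, 0, 0]
  ],
  "angular": [
    [0, 0, 8],
    [0, 0, 16],
    [0, 0, 24],
    [0, 0, 28.65],
    [0, 0, 28.65],
    [0, 0, 28.65],
    [0, 0, 28.65],
    [0, 0, 28.65]
  ]
}}

```text
clock: 6.95
position: [0.5749, -0.1983, 0.1199]
orientation: [-0.0, 0.997, 0.074, -0.0]
wrist_force: [0.6, -0.2, -0.4]
gripper_width: 0.309
grip_force: 61.3
```

```bash
python3 - <<'E'
from h import *
s=readout.sense();print(s["position"],Ro.from_matrix(Rt(PY).T@q2R(s["orientation"])).as_rotvec(degrees=True),s["joints"])
a=pl(-.00,-.06)
plan([(*a,.12,PY),(*a,.017,PY)])
E
```

```text
[ 0.57486797 -0.19833311  0.119938  ] [ 0.01897431 -0.03042892 -0.0805965 ] [ 0.35011423  0.50956901 -0.06700732  1.50209291  0.03600992  1.13175824
 -1.14651537]
[ 0.5726 -0.2012  0.12    8.4   ] off [-2.7  2.5 -0.1] ang [-0.02  0.03  0.08] rows>= 1
[ 0.5726 -0.2012  0.017   8.4   ] off [  0.  -0. 103.] ang [0. 0. 0.] rows>= 3
```

Call:
{"op": "step_arm", "data": {
  "offset": [
    [-1, 2.5, 30],
    [-1, 2.5, 60],
    [-1, 2.5, 85],
    [-1, 2.5, 95],
    [-1, 2.5, 99.5],
    [-1, 2.5, 99.5],
    [-1, 2.5, 99.5]
  ],
  "angular": [
    [0, 0, 0],
    [0, 0, 0],
    [0, 0, 0],
    [0, 0, 0],
    [0, 0, 0],
    [0, 0, 0],
    [0, 0, 0]
  ]
}}

```text
clock: 7.65
position: [0.5758, -0.2014, 0.0223]
orientation: [0.001, 0.997, 0.074, 0.001]
wrist_force: [-0.3, 0.3, -0.5]
gripper_width: 0.305
grip_force: 61.3
```

Call:
{"op": "step_arm", "data": {
  "offset": [
    [0, 0, 0],
    [0, 0, 0],
    [0, 0, 0],
    [0, 0, 0]
  ],
  "angular": [
    [0, 0, 0],
    [0, 0, 0],
    [0, 0, 0],
    [0, 0, 0]
  ],
  "grip": 0.45
}}

```text
clock: 8.05
position: [0.5747, -0.201, 0.0212]
orientation: [0.0, 0.997, 0.074, 0.0]
wrist_force: [0.2, 0.6, -0.0]
gripper_width: 0.551
grip_force: 0.0
```

Call:
{"op": "step_arm", "data": {
  "offset": [
    [0, 0, -40],
    [0, 0, -80],
    [0, 0, -130],
    [0, 0, -180],
    [0, 0, -180],
    [0, 0, -180],
    [0, 0, -180]
  ],
  "angular": [
    [0, 0, 0],
    [0, 0, 0],
    [0, 0, 0],
    [0, 0, 0],
    [0, 0, 0],
    [0, 0, 0],
    [0, 0, 0]
  ]
}}

```text
clock: 8.75
position: [0.5735, -0.2007, 0.1995]
orientation: [-0.0, 0.997, 0.074, -0.001]
wrist_force: [-1.0, 1.0, -0.4]
gripper_width: 0.546
grip_force: 0.0
```

```bash
python3 - <<'E'
from h import *
s=readout.sense();print(s["position"])
f=grab("wrist");save(f,"w2")
for x,y in [(-.09,-.074),(.09,-.074),(.09,-.046),(-.09,-.046)]: print("slat corner expected",proj(f,(*pl(x,y),.032)).round())
plan([(.6,-.02,.2,50),(.6504,.1064,.12,98.9),(.6504,.1064,.007,98.9)])
E
```

```text
[ 0.57350745 -0.20065978  0.19945596]
slat corner expected [305. 339.]
slat corner expected [116. 341.]
slat corner expected [116. 309.]
slat corner expected [305. 311.]
[ 6.e-01 -2.e-02  2.e-01  5.e+01] off [  53.  -174.7   -1.1] ang [ -0.16   0.16 -41.56] rows>= 5
[ 0.6504  0.1064  0.12   98.9   ] off [129.2 -42.6  80. ] ang [  0.    0.  -48.9] rows>= 6
[6.504e-01 1.064e-01 7.000e-03 9.890e+01] off [  0.  -0. 113.] ang [0. 0. 0.] rows>= 3
```

View pics/w2.png

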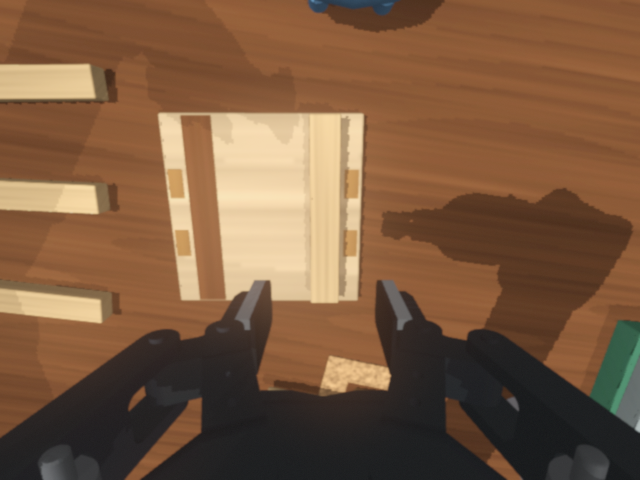

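The slat covers its band, at columns 309-341 and rows 113-303 against an expected 116-305. Next slat.

Call:
{"op": "step_arm", "data": {
  "offset": [
    [53, -175, -1],
    [53, -175, -1],
    [53, -175, -1],
    [53, -175, -1],
    [53, -175, -1],
    [53, -175, -1],
    [53, -175, -1]
  ],
  "angular": [
    [0, 0, -41.6],
    [0, 0, -41.6],
    [0, 0, -41.6],
    [0, 0, -41.6],
    [0, 0, -41.6],
    [0, 0, -41.6],
    [0, 0, -41.6]
  ]
}}

```text
clock: 9.5
position: [0.6004, -0.0215, 0.2002]
orientation: [-0.0, 0.907, 0.421, -0.002]
wrist_force: [-0.9, -0.0, -0.0]
gripper_width: 0.548
grip_force: 0.0
```

Call:
{"op": "step_arm", "data": {
  "offset": [
    [129, -43, 80],
    [129, -43, 80],
    [129, -43, 80],
    [129, -43, 80],
    [129, -43, 80],
    [129, -43, 80],
    [129, -43, 80],
    [129, -43, 80]
  ],
  "angular": [
    [0, 0, -48.9],
    [0, 0, -48.9],
    [0, 0, -48.9],
    [0, 0, -48.9],
    [0, 0, -48.9],
    [0, 0, -48.9],
    [0, 0, -48.9],
    [0, 0, -48.9]
  ]
}}

```text
clock: 10.3
position: [0.6511, 0.1047, 0.1212]
orientation: [-0.0, 0.652, 0.758, -0.001]
wrist_force: [-0.2, 1.2, 0.8]
gripper_width: 0.555
grip_force: 0.0
```

```bash
python3 - <<'E'
from h import *
s=readout.sense();print(s["position"])
plan([(.6504,.1064,.007,98.9)])
b=pl(0,.06)
plan([(.6504,.1064,.12,98.9),(*b,.12,PY),(*b,.020,PY)],start=(.6504,.1064,.007,98.9))
E
```

```text
[0.65109399 0.10466285 0.12117129]
[6.504e-01 1.064e-01 7.000e-03 9.890e+01] off [  1.9  -0.3 114.2] ang [-0.06  0.05 -0.28] rows>= 3
[ 0.6504  0.1064  0.12   98.9   ] off [   0.    0. -113.] ang [0. 0. 0.] rows>= 3
[ 0.555  -0.0824  0.12    8.4   ] off [-171.8 -123.4   -0. ] ang [-0.  -0.  90.5] rows>= 11
[ 0.555  -0.0824  0.02    8.4   ] off [  0.  -0. 100.] ang [0. 0. 0.] rows>= 2
```

Call:
{"op": "step_arm", "data": {
  "offset": [
    [2, 0, 40],
    [2, 0, 80],
    [2, 0, 105],
    [2, 0, 114],
    [2, 0, 114],
    [2, 0, 114]
  ],
  "angular": [
    [0, 0, 0],
    [0, 0, 0],
    [0, 0, 0],
    [0, 0, 0],
    [0, 0, 0],
    [0, 0, 0]
  ]
}}

```text
clock: 10.9
position: [0.6522, 0.1086, 0.0094]
orientation: [0.001, 0.65, 0.76, 0.001]
wrist_force: [1.0, 0.9, -0.5]
gripper_width: 0.552
grip_force: 0.0
```

Call:
{"op": "step_arm", "data": {
  "offset": [
    [0, 0, 0],
    [0, 0, 0],
    [0, 0, 0],
    [0, 0, 0],
    [0, 0, 0]
  ],
  "angular": [
    [0, 0, 0],
    [0, 0, 0],
    [0, 0, 0],
    [0, 0, 0],
    [0, 0, 0]
  ],
  "grip": 1
}}

```text
clock: 11.4
position: [0.6525, 0.1089, 0.0104]
orientation: [0.001, 0.65, 0.76, 0.002]
wrist_force: [-1.2, -0.4, 5.6]
gripper_width: 0.305
grip_force: 62.1
```

Call:
{"op": "step_arm", "data": {
  "offset": [
    [0, 0, -40],
    [0, 0, -80],
    [0, 0, -113],
    [0, 0, -113],
    [0, 0, -113]
  ],
  "angular": [
    [0, 0, 0],
    [0, 0, 0],
    [0, 0, 0],
    [0, 0, 0],
    [0, 0, 0]
  ]
}}

```text
clock: 11.9
position: [0.6514, 0.1086, 0.122]
orientation: [0.001, 0.65, 0.76, 0.001]
wrist_force: [0.2, -0.7, -1.4]
gripper_width: 0.304
grip_force: 61.4
```

Call:
{"op": "step_arm", "data": {
  "offset": [
    [-25, -18, 0],
    [-50, -36, 0],
    [-75, -54, 0],
    [-100, -72, 0],
    [-125, -90, 0],
    [-150, -108, 0],
    [-172, -123, 0],
    [-172, -123, 0]
  ],
  "angular": [
    [0, 0, 8],
    [0, 0, 16],
    [0, 0, 24],
    [0, 0, 32],
    [0, 0, 40],
    [0, 0, 48],
    [0, 0, 56],
    [0, 0, 60]
  ]
}}

```text
clock: 12.7
position: [0.5522, -0.0872, 0.1185]
orientation: [0.001, 0.945, 0.327, -0.004]
wrist_force: [1.1, -0.5, 0.1]
gripper_width: 0.305
grip_force: 61.4
```

Call:
{"op": "step_arm", "data": {
  "offset": [
    [0, 0, 0],
    [0, 0, 0],
    [0, 0, 0],
    [0, 0, 0],
    [0, 0, 0],
    [0, 0, 0],
    [0, 0, 0]
  ],
  "angular": [
    [0, 0, 8],
    [0, 0, 16],
    [0, 0, 24],
    [0, 0, 30.5],
    [0, 0, 30.5],
    [0, 0, 30.5],
    [0, 0, 30.5]
  ]
}}

```text
clock: 13.4
position: [0.5554, -0.0806, 0.12]
orientation: [-0.0, 0.997, 0.074, -0.001]
wrist_force: [0.3, 0.0, -1.5]
gripper_width: 0.306
grip_force: 61.4
```

```bash
python3 - <<'E'
from h import *
s=readout.sense();print(s["position"])
b=pl(0,.06)
plan([(*b,.02,PY)])
plan([(*b,.12,PY),(.5486,.1077,.12,95.7),(.5486,.1077,.007,95.7),(.5486,.1077,.14,95.7)],start=(*b,.02,PY))
E
```

```text
[ 0.55544252 -0.08058185  0.12003307]
[ 0.555  -0.0824  0.02    8.4   ] off [ -0.5   1.8 100. ] ang [-0.02  0.08  0.13] rows>= 3
[ 0.555  -0.0824  0.12    8.4   ] off [   0.    0. -100.] ang [0. 0. 0.] rows>= 2
[ 0.5486  0.1077  0.12   95.7   ] off [  21.4 -189.    -0. ] ang [  0.    0.  -87.3] rows>= 11
[5.486e-01 1.077e-01 7.000e-03 9.570e+01] off [  0.  -0. 113.] ang [0. 0. 0.] rows>= 3
[ 0.5486  0.1077  0.14   95.7   ] off [   0.    0. -133.] ang [0. 0. 0.] rows>= 3
```

Call:
{"op": "step_arm", "data": {
  "offset": [
    [2, 2, 40],
    [2, 2, 75],
    [2, 2, 92],
    [2, 2, 97.5],
    [2, 2, 97.5],
    [2, 2, 97.5]
  ],
  "angular": [
    [0, 0, 0],
    [0, 0, 0],
    [0, 0, 0],
    [0, 0, 0],
    [0, 0, 0],
    [0, 0, 0]
  ]
}}

```text
clock: 14.0
position: [0.5589, -0.0824, 0.0237]
orientation: [0.0, 0.997, 0.074, 0.001]
wrist_force: [0.9, -0.7, -0.6]
gripper_width: 0.307
grip_force: 61.4
```

Call:
{"op": "step_arm", "data": {
  "offset": [
    [0, 0, 0],
    [0, 0, 0],
    [0, 0, 0],
    [0, 0, 0]
  ],
  "angular": [
    [0, 0, 0],
    [0, 0, 0],
    [0, 0, 0],
    [0, 0, 0]
  ],
  "grip": 0.45
}}

```text
clock: 14.4
position: [0.5585, -0.0823, 0.0235]
orientation: [0.0, 0.997, 0.074, 0.0]
wrist_force: [0.0, 0.3, -0.1]
gripper_width: 0.55
grip_force: 0.0
```

Call:
{"op": "step_arm", "data": {
  "offset": [
    [0, 0, -40],
    [0, 0, -80],
    [0, 0, -100],
    [0, 0, -100]
  ],
  "angular": [
    [0, 0, 0],
    [0, 0, 0],
    [0, 0, 0],
    [0, 0, 0]
  ]
}}

```text
clock: 14.8
position: [0.5614, -0.0826, 0.1274]
orientation: [0.001, 0.997, 0.074, 0.004]
wrist_force: [-0.5, 0.8, -0.2]
gripper_width: 0.552
grip_force: 0.0
```

Call:
{"op": "step_arm", "data": {
  "offset": [
    [3, -27, 0],
    [6, -54, 0],
    [9, -81, 0],
    [12, -108, 0],
    [15, -135, 0],
    [18, -162, 0],
    [21, -189, 0],
    [21, -189, 0]
  ],
  "angular": [
    [0, 0, -8],
    [0, 0, -16],
    [0, 0, -24],
    [0, 0, -32],
    [0, 0, -40],
    [0, 0, -48],
    [0, 0, -56],
    [0, 0, -60]
  ]
}}

```text
clock: 15.6
position: [0.5493, 0.1142, 0.1221]
orientation: [-0.003, 0.823, 0.567, 0.0]
wrist_force: [-0.6, -0.1, 0.6]
gripper_width: 0.55
grip_force: 0.0
```

Call:
{"op": "step_arm", "data": {
  "offset": [
    [0, 0, 0],
    [0, 0, 0],
    [0, 0, 0],
    [0, 0, 0],
    [0, 0, 0],
    [0, 0, 0],
    [0, 0, 0]
  ],
  "angular": [
    [0, 0, -8],
    [0, 0, -16],
    [0, 0, -24],
    [0, 0, -27.3],
    [0, 0, -27.3],
    [0, 0, -27.3],
    [0, 0, -27.3]
  ]
}}

```text
clock: 16.3
position: [0.551, 0.1076, 0.1227]
orientation: [-0.0, 0.671, 0.741, -0.0]
wrist_force: [-0.5, -0.2, 0.6]
gripper_width: 0.548
grip_force: 0.0
```

```bash
python3 - <<'E'
from h import *
s=readout.sense();print(s["position"])
plan([(.5486,.1077,.007,95.7)])
u=pl(.03,0)
plan([(.5486,.1077,.14,95.7),(*u,.14,PY+90),(*u,.042,PY+90)],start=(.5486,.1077,.007,95.7))
E
```

```text
[0.55096339 0.1076439  0.12274758]
[5.486e-01 1.077e-01 7.000e-03 9.570e+01] off [  0.3  -2.2 115.7] ang [-0.05  0.01 -0.01] rows>= 3
[ 0.5486  0.1077  0.14   95.7   ] off [   0.    0. -133.] ang [0. 0. 0.] rows>= 3
[ 0.5935 -0.1374  0.14   98.4   ] off [-248.4   20.3    0. ] ang [-0.   0.  -2.7] rows>= 5
[ 5.935e-01 -1.374e-01  4.200e-02  9.840e+01] off [ 0. -0. 98.] ang [0. 0. 0.] rows>= 2
```

Call:
{"op": "step_arm", "data": {
  "offset": [
    [-1, -2, 40],
    [-1, -2, 80],
    [-1, -2, 107],
    [-1, -2, 116],
    [-1, -2, 116],
    [-1, -2, 116]
  ],
  "angular": [
    [0, 0, 0],
    [0, 0, 0],
    [0, 0, 0],
    [0, 0, 0],
    [0, 0, 0],
    [0, 0, 0]
  ]
}}

```text
clock: 16.9
position: [0.5507, 0.1071, 0.0086]
orientation: [0.001, 0.671, 0.742, 0.001]
wrist_force: [0.3, 0.5, 0.9]
gripper_width: 0.552
grip_force: 0.0
```

Call:
{"op": "step_arm", "data": {
  "offset": [
    [0, 0, 0],
    [0, 0, 0],
    [0, 0, 0],
    [0, 0, 0],
    [0, 0, 0]
  ],
  "angular": [
    [0, 0, 0],
    [0, 0, 0],
    [0, 0, 0],
    [0, 0, 0],
    [0, 0, 0]
  ],
  "grip": 1
}}

```text
clock: 17.4
position: [0.551, 0.1071, 0.0095]
orientation: [0.001, 0.671, 0.742, 0.002]
wrist_force: [-0.4, 0.2, 6.6]
gripper_width: 0.31
grip_force: 62.0
```

Call:
{"op": "step_arm", "data": {
  "offset": [
    [0, 0, -40],
    [0, 0, -80],
    [0, 0, -120],
    [0, 0, -133],
    [0, 0, -133]
  ],
  "angular": [
    [0, 0, 0],
    [0, 0, 0],
    [0, 0, 0],
    [0, 0, 0],
    [0, 0, 0]
  ]
}}

```text
clock: 17.9
position: [0.5513, 0.1071, 0.143]
orientation: [0.002, 0.671, 0.742, 0.002]
wrist_force: [-0.1, -0.9, -1.5]
gripper_width: 0.302
grip_force: 61.2
```

Call:
{"op": "step_arm", "data": {
  "offset": [
    [-40, 3, 0],
    [-80, 7, 0],
    [-120, 10, 0],
    [-160, 13, 0],
    [-200, 17, 0],
    [-235, 20, 0],
    [-248, 20, 0],
    [-248, 20, 0]
  ],
  "angular": [
    [0, 0, -2.7],
    [0, 0, -2.7],
    [0, 0, -2.7],
    [0, 0, -2.7],
    [0, 0, -2.7],
    [0, 0, -2.7],
    [0, 0, -2.7],
    [0, 0, -2.7]
  ]
}}

```text
clock: 18.7
position: [0.5924, -0.1415, 0.1377]
orientation: [-0.001, 0.655, 0.755, -0.002]
wrist_force: [0.2, 0.6, -1.3]
gripper_width: 0.307
grip_force: 61.2
```

Call:
{"op": "step_arm", "data": {
  "offset": [
    [0, 0, 0],
    [0, 0, 0]
  ],
  "angular": [
    [0, 0, 0],
    [0, 0, 0]
  ]
}}

```text
clock: 18.9
position: [0.5939, -0.1346, 0.1399]
orientation: [-0.001, 0.651, 0.759, 0.001]
wrist_force: [-0.4, -0.2, -1.3]
gripper_width: 0.307
grip_force: 61.2
```

```bash
python3 - <<'E'
from h import *
s=readout.sense();print(s["position"])
u=pl(.03,0)
plan([(*u,.042,PY+90)])
f=grab("wrist");save(f,"w3")
plan([(*u,.14,PY+90),(.4342,.1071,.14,91.3),(.4342,.1071,.007,91.3)],start=(*u,.042,PY+90))
E
```

```text
[ 0.59387457 -0.1345852   0.13985152]
[ 5.935e-01 -1.374e-01  4.200e-02  9.840e+01] off [-3.  -0.8 97.8] ang [-0.03 -0.14  0.3 ] rows>= 2
[ 0.5935 -0.1374  0.14   98.4   ] off [  0.   0. -98.] ang [0. 0. 0.] rows>= 2
[ 0.4342  0.1071  0.14   91.3   ] off [ 265.2 -121.8   -0. ] ang [-0.  -0.   7.1] rows>= 6
[4.342e-01 1.071e-01 7.000e-03 9.130e+01] off [  0.  -0. 133.] ang [0. 0. 0.] rows>= 3
```

View pics/w3.png

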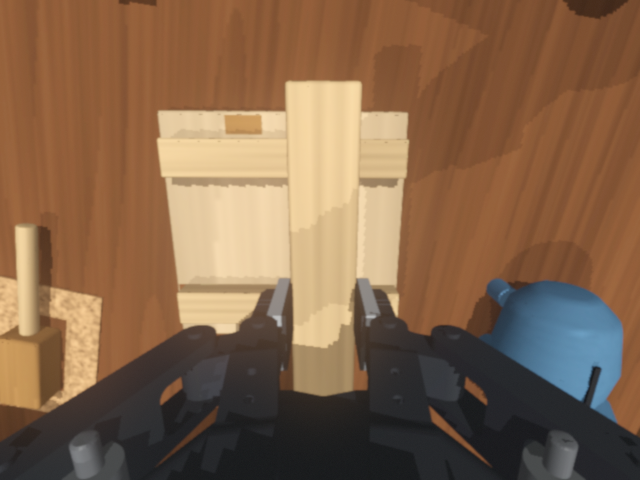

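The slat hangs straight over its place, and both lower slats lie on their bands at rows 140-178 and 293-330. Lower it, then fetch the last slat.

Call:
{"op": "step_arm", "data": {
  "offset": [
    [-4, -1, 40],
    [-4, -1, 75],
    [-4, -1, 91],
    [-4, -1, 96.5],
    [-4, -1, 96.5],
    [-4, -1, 96.5]
  ],
  "angular": [
    [0, 0, 0],
    [0, 0, 0],
    [0, 0, 0],
    [0, 0, 0],
    [0, 0, 0],
    [0, 0, 0]
  ]
}}

```text
clock: 19.55
position: [0.5952, -0.1416, 0.0453]
orientation: [0.001, 0.653, 0.758, 0.001]
wrist_force: [0.4, -0.0, -0.6]
gripper_width: 0.304
grip_force: 61.2
```

Call:
{"op": "step_arm", "data": {
  "offset": [
    [0, 0, 0],
    [0, 0, 0],
    [0, 0, 0],
    [0, 0, 0]
  ],
  "angular": [
    [0, 0, 0],
    [0, 0, 0],
    [0, 0, 0],
    [0, 0, 0]
  ],
  "grip": 0.45
}}

```text
clock: 19.95
position: [0.594, -0.1425, 0.0442]
orientation: [0.0, 0.653, 0.757, 0.0]
wrist_force: [-0.5, 0.6, 0.8]
gripper_width: 0.554
grip_force: 0.0
```

Call:
{"op": "step_arm", "data": {
  "offset": [
    [0, 0, -40],
    [0, 0, -80],
    [0, 0, -98],
    [0, 0, -98]
  ],
  "angular": [
    [0, 0, 0],
    [0, 0, 0],
    [0, 0, 0],
    [0, 0, 0]
  ]
}}

```text
clock: 20.35
position: [0.5966, -0.1425, 0.146]
orientation: [0.004, 0.653, 0.757, 0.002]
wrist_force: [0.0, 0.2, -0.2]
gripper_width: 0.548
grip_force: 0.0
```

Call:
{"op": "step_arm", "data": {
  "offset": [
    [265, -122, 0],
    [265, -122, 0],
    [265, -122, 0],
    [265, -122, 0],
    [265, -122, 0],
    [265, -122, 0],
    [265, -122, 0],
    [265, -122, 0]
  ],
  "angular": [
    [0, 0, 7],
    [0, 0, 7],
    [0, 0, 7],
    [0, 0, 7],
    [0, 0, 7],
    [0, 0, 7],
    [0, 0, 7],
    [0, 0, 7]
  ]
}}

```text
clock: 21.15
position: [0.4331, 0.1022, 0.141]
orientation: [-0.0, 0.697, 0.717, -0.001]
wrist_force: [-0.6, -0.5, 0.3]
gripper_width: 0.544
grip_force: 0.0
```

Call:
{"op": "step_arm", "data": {
  "offset": [
    [0, 0, 0],
    [0, 0, 0]
  ],
  "angular": [
    [0, 0, 0],
    [0, 0, 0]
  ]
}}

```text
clock: 21.35
position: [0.4347, 0.1002, 0.1413]
orientation: [-0.0, 0.699, 0.715, -0.0]
wrist_force: [-0.4, 0.6, -0.0]
gripper_width: 0.552
grip_force: 0.0
```

```bash
python3 - <<'E'
from h import *
s=readout.sense();print(s["position"])
plan([(.4342,.1071,.007,91.3)])
u=pl(-.03,0)
plan([(.4342,.1071,.14,91.3),(*u,.14,PY+90),(*u,.042,PY+90)],start=(.4342,.1071,.007,91.3))
f=grab("top");M=pale(f)
h=blob(M,(282,275));p,q=iou_fit(f,h,boxpts(.028,.18,0,.02),[.434,.107,.02]);print("s3",p[:2],np.degrees(p[2]),q)
E
```

```text
[0.43473435 0.1002186  0.14127317]
[4.342e-01 1.071e-01 7.000e-03 9.130e+01] off [  6.9  -0.3 134.3] ang [-0.04  0.02 -0.05] rows>= 3
[ 0.4342  0.1071  0.14   91.3   ] off [   0.    0. -133.] ang [0. 0. 0.] rows>= 3
[ 0.5341 -0.1462  0.14   98.4   ] off [-255.5   94.1    0. ] ang [ 0.   0.  -7.1] rows>= 6
[ 5.341e-01 -1.462e-01  4.200e-02  9.840e+01] off [ 0. -0. 98.] ang [0. 0. 0.] rows>= 2Traceback (most recent call last):
  File "<stdin>", line 7, in <module>
  File "h.py", line 61, in iou_fit
    A=cv2.contourArea(h.astype(np.float32))
                      ^^^^^^^^
AttributeError: 'NoneType' object has no attribute 'astype'
```

Call:
{"op": "step_arm", "data": {
  "offset": [
    [6, 0, 40],
    [6, 0, 80],
    [6, 0, 120],
    [6, 0, 134],
    [6, 0, 134],
    [6, 0, 134]
  ],
  "angular": [
    [0, 0, 0],
    [0, 0, 0],
    [0, 0, 0],
    [0, 0, 0],
    [0, 0, 0],
    [0, 0, 0]
  ]
}}

```text
clock: 22.0
position: [0.4347, 0.1076, 0.008]
orientation: [-0.0, 0.699, 0.715, 0.0]
wrist_force: [0.3, -1.0, -0.2]
gripper_width: 0.546
grip_force: 0.0
```

Call:
{"op": "step_arm", "data": {
  "offset": [
    [0, 0, 0],
    [0, 0, 0],
    [0, 0, 0],
    [0, 0, 0],
    [0, 0, 0]
  ],
  "angular": [
    [0, 0, 0],
    [0, 0, 0],
    [0, 0, 0],
    [0, 0, 0],
    [0, 0, 0]
  ],
  "grip": 1
}}

```text
clock: 22.5
position: [0.4356, 0.1081, 0.0094]
orientation: [0.001, 0.698, 0.716, 0.001]
wrist_force: [0.1, -0.5, 7.0]
gripper_width: 0.307
grip_force: 61.0
```

Call:
{"op": "step_arm", "data": {
  "offset": [
    [0, 0, -40],
    [0, 0, -80],
    [0, 0, -120],
    [0, 0, -133],
    [0, 0, -133]
  ],
  "angular": [
    [0, 0, 0],
    [0, 0, 0],
    [0, 0, 0],
    [0, 0, 0],
    [0, 0, 0]
  ]
}}

```text
clock: 23.0
position: [0.4362, 0.1085, 0.1437]
orientation: [0.002, 0.698, 0.716, 0.003]
wrist_force: [0.9, 0.4, -1.5]
gripper_width: 0.306
grip_force: 60.3
```

Call:
{"op": "step_arm", "data": {
  "offset": [
    [-40, 15, 0],
    [-80, 30, 0],
    [-120, 45, 0],
    [-160, 60, 0],
    [-200, 75, 0],
    [-235, 88, 0],
    [-255, 94, 0],
    [-255, 94, 0]
  ],
  "angular": [
    [0, 0, -7],
    [0, 0, -7],
    [0, 0, -7],
    [0, 0, -7],
    [0, 0, -7],
    [0, 0, -7],
    [0, 0, -7],
    [0, 0, -7]
  ]
}}

```text
clock: 23.8
position: [0.5334, -0.1498, 0.1385]
orientation: [-0.001, 0.656, 0.755, -0.002]
wrist_force: [-0.8, -0.3, -0.9]
gripper_width: 0.309
grip_force: 60.3
```

Call:
{"op": "step_arm", "data": {
  "offset": [
    [0, 0, 0],
    [0, 0, 0],
    [0, 0, 0],
    [0, 0, 0],
    [0, 0, 0]
  ],
  "angular": [
    [0, 0, 0],
    [0, 0, 0],
    [0, 0, 0],
    [0, 0, 0],
    [0, 0, 0]
  ]
}}

```text
clock: 24.3
position: [0.5343, -0.1439, 0.141]
orientation: [0.0, 0.653, 0.758, 0.0]
wrist_force: [-0.2, -0.2, -0.1]
gripper_width: 0.306
grip_force: 60.3
```

```bash
python3 - <<'E'
from h import *
s=readout.sense();print(s["position"])
u=pl(-.03,0)
plan([(*u,.042,PY+90)])
f=grab("wrist");save(f,"w4")
for X in [(.016,-.09),(.044,.09),(.044,-.09),(.016,.09)]: print(X,proj(f,(*pl(*X),.052)).round())
for X in [(-.030,.085),(.03,.085)]: print("mark",X,proj(f,(*pl(*X),.012)).round())
E
```

```text
[ 0.53433967 -0.1439125   0.14095464]
[ 5.341e-01 -1.462e-01  4.200e-02  9.840e+01] off [-2.2 -0.6 99. ] ang [0.01 0.01 0.12] rows>= 2
(0.016, -0.09) [354. 380.]
(0.044, 0.09) [112. 437.]
(0.044, -0.09) [354. 416.]
(0.016, 0.09) [112. 394.]
mark (-0.03, 0.085) [123. 322.]
mark (0.03, 0.085) [123. 401.]
```

View pics/w4.png

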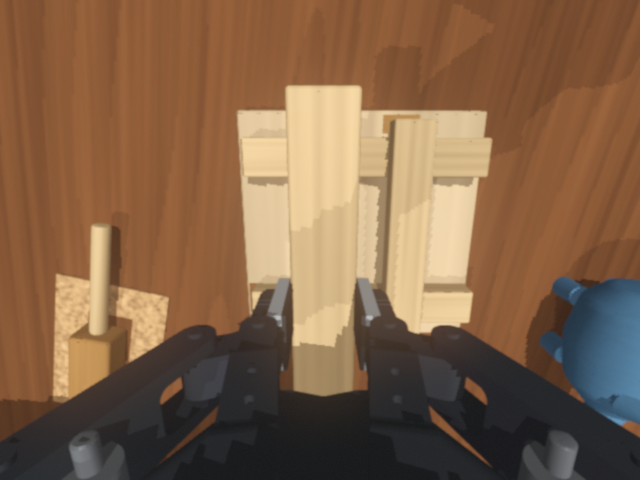

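The first upper slat is straight and laterally right, but about 4 mm toward −y: its end is at row 118 against an expected 112. Place the last one, then nudge the first.

Call:
{"op": "step_arm", "data": {
  "offset": [
    [-1, -0.5, 40],
    [-1, -0.5, 75],
    [-1, -0.5, 91],
    [-1, -0.5, 97.5],
    [-1, -0.5, 97.5],
    [-1, -0.5, 97.5],
    [-1, -0.5, 97.5]
  ],
  "angular": [
    [0, 0, 0],
    [0, 0, 0],
    [0, 0, 0],
    [0, 0, 0],
    [0, 0, 0],
    [0, 0, 0],
    [0, 0, 0]
  ]
}}

```text
clock: 25.05
position: [0.5352, -0.1459, 0.0444]
orientation: [0.001, 0.653, 0.757, 0.001]
wrist_force: [0.6, 0.4, -0.6]
gripper_width: 0.305
grip_force: 60.3
```

Call:
{"op": "step_arm", "data": {
  "offset": [
    [0, 0, 0],
    [0, 0, 0],
    [0, 0, 0],
    [0, 0, 0]
  ],
  "angular": [
    [0, 0, 0],
    [0, 0, 0],
    [0, 0, 0],
    [0, 0, 0]
  ],
  "grip": 0.5
}}

```text
clock: 25.45
position: [0.5342, -0.1458, 0.0435]
orientation: [0.0, 0.653, 0.757, 0.0]
wrist_force: [-0.1, -1.3, 0.3]
gripper_width: 0.498
grip_force: 0.0
```

Call:
{"op": "step_arm", "data": {
  "offset": [
    [0, 0, -40],
    [0, 0, -80],
    [0, 0, -98],
    [0, 0, -98],
    [0, 0, -98],
    [0, 0, -98]
  ],
  "angular": [
    [0, 0, 0],
    [0, 0, 0],
    [0, 0, 0],
    [0, 0, 0],
    [0, 0, 0],
    [0, 0, 0]
  ]
}}

```text
clock: 26.05
position: [0.5327, -0.1456, 0.1396]
orientation: [-0.001, 0.653, 0.757, -0.001]
wrist_force: [0.2, -0.3, 0.2]
gripper_width: 0.501
grip_force: 0.0
```

```bash
python3 - <<'E'
from h import *
s=readout.sense();print(s["position"])
u=pl(.03,-.004)
plan([(*u,.142,PY+90),(*u,.042,PY+90)])
f=grab("wrist");save(f,"w5")
for X in [(-.016,.09),(-.044,.09),(.044,.09),(.016,.09)]: print(X,proj(f,(*pl(*X),.052)).round())
E
```

```text
[ 0.5327049  -0.14557888  0.13961573]
[ 0.5941 -0.1414  0.142  98.4   ] off [-4.8 61.3 -2.6] ang [-0.18 -0.07  0.04] rows>= 2
[ 5.941e-01 -1.414e-01  4.200e-02  9.840e+01] off [  0.  -0. 100.] ang [0. 0. 0.] rows>= 2
(-0.016, 0.09) [109. 347.]
(-0.044, 0.09) [109. 303.]
(0.044, 0.09) [109. 441.]
(0.016, 0.09) [109. 397.]
```

View pics/w5.png

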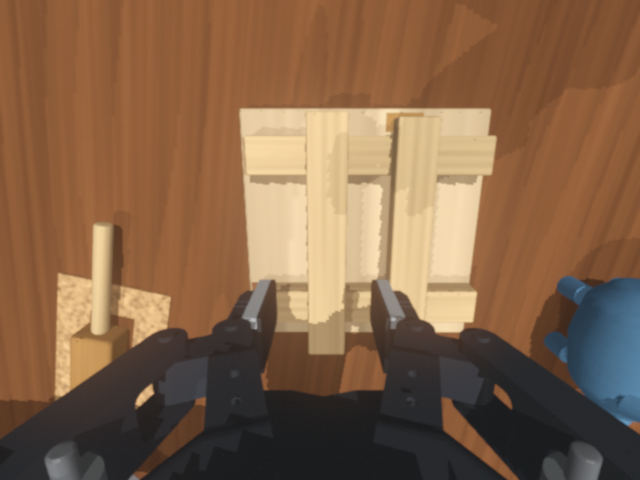

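The crib is complete. The right-hand slat is still about 5 mm toward −y (row 116 against 109), so I regrip and shift it.

Call:
{"op": "step_arm", "data": {
  "offset": [
    [-5, 61, -2],
    [-5, 61, -2],
    [-5, 61, -2],
    [-5, 61, -2],
    [-5, 61, -2]
  ],
  "angular": [
    [0, 0, 0],
    [0, 0, 0],
    [0, 0, 0],
    [0, 0, 0],
    [0, 0, 0]
  ]
}}

```text
clock: 26.6
position: [0.5938, -0.1421, 0.1427]
orientation: [-0.001, 0.653, 0.757, -0.001]
wrist_force: [0.4, -0.4, -0.3]
gripper_width: 0.499
grip_force: 0.0
```

Call:
{"op": "step_arm", "data": {
  "offset": [
    [0, 0, 40],
    [0, 0, 75],
    [0, 0, 91],
    [0, 0, 97.5],
    [0, 0, 97.5],
    [0, 0, 97.5]
  ],
  "angular": [
    [0, 0, 0],
    [0, 0, 0],
    [0, 0, 0],
    [0, 0, 0],
    [0, 0, 0],
    [0, 0, 0]
  ]
}}

```text
clock: 27.2
position: [0.596, -0.1421, 0.0473]
orientation: [0.001, 0.653, 0.757, 0.001]
wrist_force: [0.4, -0.5, 0.5]
gripper_width: 0.5
grip_force: 0.0
```

Call:
{"op": "step_arm", "data": {
  "offset": [
    [0, 0, 0],
    [0, 0, 0],
    [0, 0, 0],
    [0, 0, 0],
    [0, 0, 0]
  ],
  "angular": [
    [0, 0, 0],
    [0, 0, 0],
    [0, 0, 0],
    [0, 0, 0],
    [0, 0, 0]
  ],
  "grip": 1
}}

```text
clock: 27.7
position: [0.5965, -0.1419, 0.0479]
orientation: [0.002, 0.653, 0.757, 0.001]
wrist_force: [-0.9, 0.0, 6.1]
gripper_width: 0.298
grip_force: 59.0
```

Call:
{"op": "step_arm", "data": {
  "offset": [
    [0, 0, -6],
    [0, 0, -6],
    [5, 0, -6],
    [5, 0, -6],
    [5, 0, -2],
    [5, 0, 0.5],
    [5, 0, 0.5],
    [5, 0, 0.5]
  ],
  "angular": [
    [0, 0, 0],
    [0, 0, 0],
    [0, 0, 0],
    [0, 0, 0],
    [0, 0, 0],
    [0, 0, 0],
    [0, 0, 0],
    [0, 0, 0]
  ]
}}

```text
clock: 28.5
position: [0.5947, -0.1362, 0.0479]
orientation: [0.0, 0.653, 0.757, 0.0]
wrist_force: [-4.1, 2.0, 13.1]
gripper_width: 0.301
grip_force: 60.7
```

Call:
{"op": "step_arm", "data": {
  "offset": [
    [0, 0, 0],
    [0, 0, 0],
    [0, 0, 0],
    [0, 0, 0]
  ],
  "angular": [
    [0, 0, 0],
    [0, 0, 0],
    [0, 0, 0],
    [0, 0, 0]
  ],
  "grip": 0.5
}}

```text
clock: 28.9
position: [0.594, -0.1368, 0.0447]
orientation: [-0.0, 0.653, 0.757, -0.0]
wrist_force: [0.4, -0.0, 0.2]
gripper_width: 0.502
grip_force: 0.0
```

Call:
{"op": "step_arm", "data": {
  "offset": [
    [0, 0, -40],
    [0, 0, -80],
    [0, 0, -130],
    [0, 0, -180],
    [0, 0, -230],
    [0, 0, -230],
    [0, 0, -230]
  ],
  "angular": [
    [0, 0, 0],
    [0, 0, 0],
    [0, 0, 0],
    [0, 0, 0],
    [0, 0, 0],
    [0, 0, 0],
    [0, 0, 0]
  ]
}}

```text
clock: 29.6
position: [0.5952, -0.1367, 0.2767]
orientation: [0.001, 0.653, 0.757, 0.001]
wrist_force: [0.7, -0.4, -0.1]
gripper_width: 0.497
grip_force: 0.0
```

```bash
python3 - <<'E'
from h import *
s=readout.sense();print(s["position"],s["clock"])
# look pose for drums
plan([(.60,.06,.28,98),(.50,.20,.34,98)])
E
```

```text
[ 0.59519637 -0.13674179  0.27666921] 29.6
[6.0e-01 6.0e-02 2.8e-01 9.8e+01] off [193.9  33.7  -3.5] ang [0.18 0.07 0.44] rows>= 4
[ 0.5   0.2   0.34 98.  ] off [152.6 -79.5 -60. ] ang [0. 0. 0.] rows>= 4
```

Call:
{"op": "step_arm", "data": {
  "offset": [
    [194, 34, -3],
    [194, 34, -3],
    [194, 34, -3],
    [194, 34, -3],
    [194, 34, -3],
    [194, 34, -3]
  ],
  "angular": [
    [0, 0, 0],
    [0, 0, 0],
    [0, 0, 0],
    [0, 0, 0],
    [0, 0, 0],
    [0, 0, 0]
  ]
}}

```text
clock: 30.2
position: [0.5982, 0.0618, 0.2758]
orientation: [-0.002, 0.651, 0.759, -0.002]
wrist_force: [-0.1, -0.6, -0.6]
gripper_width: 0.5
grip_force: 0.0
```

Call:
{"op": "step_arm", "data": {
  "offset": [
    [200, -80, -60],
    [200, -80, -60],
    [200, -80, -60],
    [200, -80, -60],
    [200, -80, -60],
    [200, -80, -60],
    [200, -80, -60],
    [200, -80, -60]
  ],
  "angular": [
    [0, 0, 0],
    [0, 0, 0],
    [0, 0, 0],
    [0, 0, 0],
    [0, 0, 0],
    [0, 0, 0],
    [0, 0, 0],
    [0, 0, 0]
  ]
}}

```text
clock: 31.0
position: [0.4926, 0.2427, 0.3368]
orientation: [0.0, 0.655, 0.755, -0.002]
wrist_force: [-0.3, -0.1, 0.7]
gripper_width: 0.497
grip_force: 0.0
```

```bash
python3 - <<'E'
from h import *
s=readout.sense();print(s["position"])
f=grab("wrist");save(f,"w6");M=pale(f)
for n,g in dict(dA=(.6242,.2949,.14),dB=(.5177,.3337,0),dC=(.4326,.3207,.17)).items():
    rc=proj(f,(g[0],g[1],.04)); h=blob(M,rc)
    p,q=iou_fit(f,h,drumpts(),list(g)); print(n,rc.round(),np.round(p[:2],4),np.degrees(p[2]).round(1),round(q,3))
E
```

```text
[0.49261085 0.24270292 0.33677244]
dA [170. 431.] [0.6238 0.2928] 15.3 0.961
dB [126. 354.] [0.5169 0.3307] 5.4 0.934
dC [127. 284.] [0.4314 0.3195] 11.3 0.929
```

View pics/w6.png

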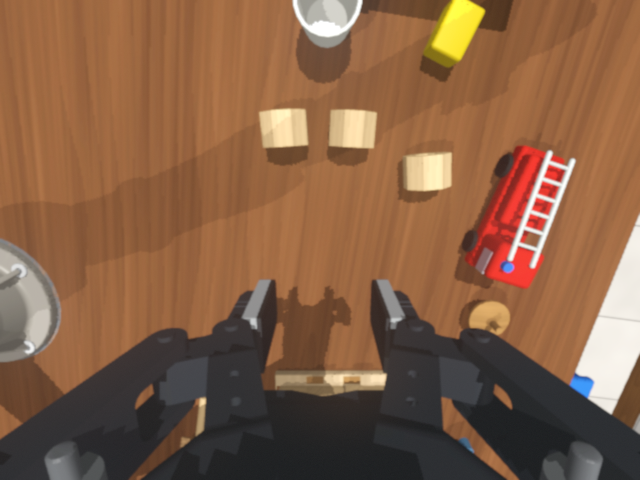

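The drums show as clear octagonal tops at (284,128), (353,129) and (428,172). I check the fits at other thresholds and plan the look over the stick.

```bash
python3 - <<'E'
from h import *
f=grab("wrist")
for lo in [(130,100,60),(120,90,55),(160,135,90)]:
  M=pale(f,lo)
  for n,g in dict(dA=(.6242,.2949,.2),dB=(.5177,.3337,.1),dC=(.4326,.3207,.17)).items():
    rc=proj(f,(g[0],g[1],.04)); h=blob(M,rc)
    p,q=iou_fit(f,h,drumpts(),list(g)); print(lo,n,np.round(p[:2],4),np.degrees(p[2]).round(1),round(q,3))
plan([(.43,.02,.33,93),(.37,-.20,.33,87)])
E
```

```text
(130, 100, 60) dA [0.71   0.4279] 140.2 0.026
(130, 100, 60) dB [0.71   0.4279] -39.8 0.026
(130, 100, 60) dC [0.3516 0.4181] 24.4 0.025
(120, 90, 55) dA [0.7887 0.4756] 139.0 0.015
(120, 90, 55) dB [0.7871 0.4808] -81.9 0.015
(120, 90, 55) dC [0.135  0.3878] 98.1 0.015
(160, 135, 90) dA [0.6233 0.2926] 14.4 0.948
(160, 135, 90) dB [0.517  0.3304] 5.5 0.954
(160, 135, 90) dC [0.4317 0.3192] 11.7 0.952
[4.3e-01 2.0e-02 3.3e-01 9.3e+01] off [-212.3  -93.4    7.6] ang [-0.09  0.1   5.16] rows>= 5
[ 0.37 -0.2   0.33 87.  ] off [-216.6  -71.4   -0. ] ang [-0. -0.  6.] rows>= 5
```

Consistent. On to the stick.

Call:
{"op": "step_arm", "data": {
  "offset": [
    [-212, -93, 8],
    [-212, -93, 8],
    [-212, -93, 8],
    [-212, -93, 8],
    [-212, -93, 8],
    [-212, -93, 8],
    [-212, -93, 8]
  ],
  "angular": [
    [0, 0, 5],
    [0, 0, 5],
    [0, 0, 5],
    [0, 0, 5],
    [0, 0, 5],
    [0, 0, 5],
    [0, 0, 5]
  ],
  "grip": 0.2
}}

```text
clock: 31.8
position: [0.4301, 0.0214, 0.3302]
orientation: [-0.0, 0.687, 0.727, 0.0]
wrist_force: [0.3, 0.3, 0.2]
gripper_width: 0.804
grip_force: 0.0
```

Call:
{"op": "step_arm", "data": {
  "offset": [
    [-217, -71, 0],
    [-217, -71, 0],
    [-217, -71, 0],
    [-217, -71, 0],
    [-217, -71, 0],
    [-217, -71, 0],
    [-217, -71, 0],
    [-217, -71, 0]
  ],
  "angular": [
    [0, 0, 6],
    [0, 0, 6],
    [0, 0, 6],
    [0, 0, 6],
    [0, 0, 6],
    [0, 0, 6],
    [0, 0, 6],
    [0, 0, 6]
  ]
}}

```text
clock: 32.6
position: [0.3736, -0.1958, 0.3302]
orientation: [-0.0, 0.721, 0.693, 0.0]
wrist_force: [0.2, 0.6, -1.1]
gripper_width: 0.8
grip_force: 0.0
```

```bash
python3 - <<'E'
from h import *
s=readout.sense();print(s["position"],s["clock"])
f=grab("wrist");save(f,"w7")
for k,z in dict(rest_top=.002,stick_c=.016,plate_top=.05).items():
    d=vision.spot_in(f,k);print(k,d[:1] and (np.round(d[0]["position"]),at(f,*d[0]["position"],z)))
for X in [(-.016,.09),(-.044,.09),(.044,.09),(.016,.09)]: print(X,proj(f,(*pl(*X),.052)).round())
E
```

```text
[ 0.37355199 -0.19579108  0.33019786] 32.6
rest_top (array([268., 318.]), array([ 0.3625634 , -0.30632388,  0.002     ]))
stick_c (array([223., 300.]), array([ 0.33983389, -0.23419929,  0.016     ]))
plate_top (array([145., 433.]), array([ 0.50884244, -0.13616239,  0.05      ]))
(-0.016, 0.09) [ 70. 460.]
(-0.044, 0.09) [ 75. 435.]
(0.044, 0.09) [ 59. 513.]
(0.016, 0.09) [ 65. 488.]
```

View pics/w7.png

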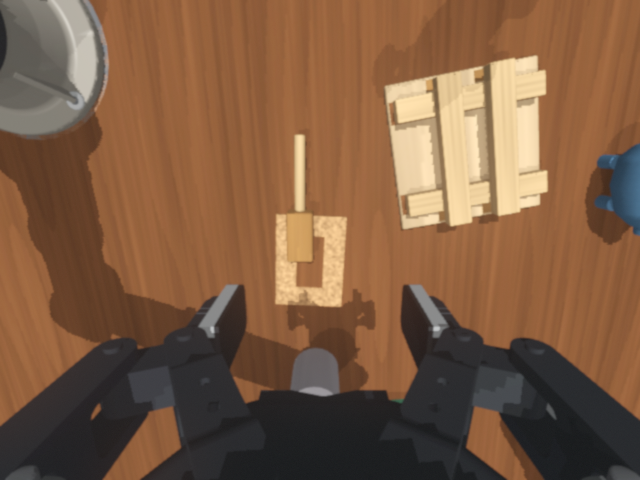

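The stick has been knocked. Its handle is now at about (300,237) with the rod tip at (299,135), and the board corners are (276,214), (347,217), (341,306) and (275,303). The crib looks good.

```bash
python3 - <<'E'
from h import *
f=grab("wrist");g=f["color"]
print(g[240,300],g[170,299],g[230,320],g[270,310],g[170,320])
# rod/handle mask refinement
b=[(214,276),(217,347),(306,341),(303,275)]
B=np.array([at(f,*x,.002) for x in b]);print("board",B.mean(0).round(4),np.linalg.norm(np.diff(B[[0,1,2,3,0]],axis=0),axis=1).round(3),np.degrees(np.arctan2(-(B[0]-B[3])[0]-(B[1]-B[2])[0],(B[0]-B[3])[1]+(B[1]-B[2])[1])))
H=np.array([at(f,*x,.030) for x in [(213,287),(212,312),(262,311),(261,288)]]);print("handle",H.mean(0).round(4),H.round(4).tolist())
t=at(f,136,299.5,.023);r=at(f,208,299,.023);print("rod",t,r,np.degrees(np.arctan2(-(t-r)[0],(t-r)[1])))
for z in (.002,):
  im=g[200:315,265:355]; cv2.imwrite("pics/c7.png",cv2.resize(g[120:320,220:400],None,fx=4,fy=3,interpolation=cv2.INTER_CUBIC)[:,:,::-1])
E
```

```text
[212 163 100] [248 219 166] [232 190 137] [159 105  66] [156 103  66]
board [ 0.3494 -0.2978  0.002 ] [0.101 0.14  0.101 0.139] -5.12756992627314
handle [ 0.3389 -0.2522  0.03  ] [[0.3243, -0.2176, 0.03], [0.3576, -0.2176, 0.03], [0.3527, -0.2882, 0.03], [0.3209, -0.2854, 0.03]]
rod [ 0.34644827 -0.11996327  0.023     ] [ 0.34012777 -0.21286117  0.023     ] -3.892235759698138
```

View pics/c7.png

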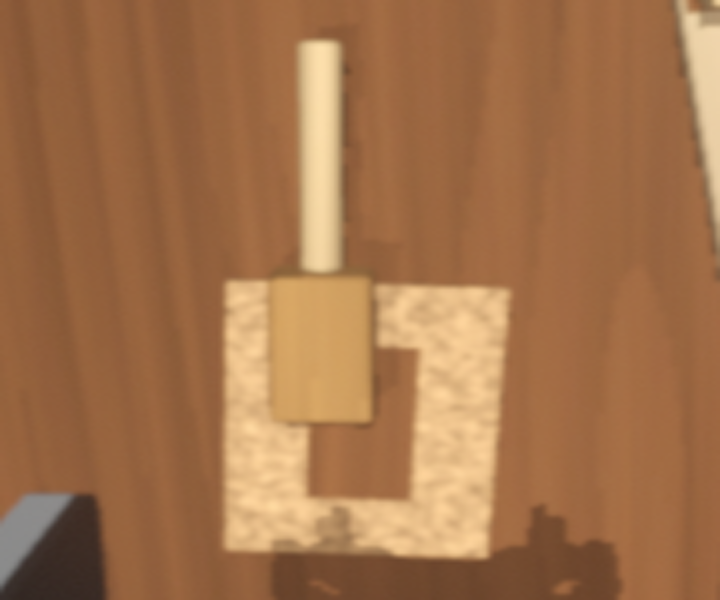

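```bash
python3 - <<'E'
from h import *
plan([(.338,-.2535,.10,86.3),(.338,-.2535,.009,86.3),(.338,-.2535,.15,86.3)])
E
```

```text
[ 0.338  -0.2535  0.1    86.3   ] off [-57.9 -32.4 230.4] ang [0.01 0.   1.27] rows>= 5
[ 3.380e-01 -2.535e-01  9.000e-03  8.630e+01] off [ 0. -0. 91.] ang [0. 0. 0.] rows>= 2
[ 0.338  -0.2535  0.15   86.3   ] off [   0.    0. -141.] ang [0. 0. 0.] rows>= 3
```

Call:
{"op": "step_arm", "data": {
  "offset": [
    [-58, -32, 230],
    [-58, -32, 230],
    [-58, -32, 230],
    [-58, -32, 230],
    [-58, -32, 230],
    [-58, -32, 230],
    [-58, -32, 230],
    [-58, -32, 230]
  ],
  "angular": [
    [0, 0, 1.3],
    [0, 0, 1.3],
    [0, 0, 1.3],
    [0, 0, 1.3],
    [0, 0, 1.3],
    [0, 0, 1.3],
    [0, 0, 1.3],
    [0, 0, 1.3]
  ]
}}

```text
clock: 33.65
position: [0.3403, -0.255, 0.1027]
orientation: [0.002, 0.73, 0.683, 0.001]
wrist_force: [0.1, -0.6, 0.2]
gripper_width: 0.799
grip_force: 0.0
```

```bash
python3 - <<'E'
from h import *
s=readout.sense();print(s["position"])
plan([(.338,-.2535,.009,86.3)])
f=grab("wrist")
t=np.array([proj(f,X) for X in [(.3464,-.12,.03),(.338,-.2535,.03)]]).round();print(t)
E
```

```text
[ 0.34031685 -0.2550289   0.10267173]
[ 3.380e-01 -2.535e-01  9.000e-03  8.630e+01] off [ 1.6 -2.8 93.7] ang [ 0.26  0.13 -0.07] rows>= 2
[[ 19. 317.]
 [247. 319.]]
```

Call:
{"op": "step_arm", "data": {
  "offset": [
    [1, -2.5, 40],
    [1, -2.5, 75],
    [1, -2.5, 88],
    [1, -2.5, 93],
    [1, -2.5, 93],
    [1, -2.5, 93]
  ],
  "angular": [
    [0, 0, 0],
    [0, 0, 0],
    [0, 0, 0],
    [0, 0, 0],
    [0, 0, 0],
    [0, 0, 0]
  ]
}}

```text
clock: 34.3
position: [0.3371, -0.2543, 0.0089]
orientation: [0.002, 0.73, 0.683, 0.0]
wrist_force: [-0.5, 0.2, 0.2]
gripper_width: 0.8
grip_force: 0.0
```

Call:
{"op": "step_arm", "data": {
  "offset": [
    [0, 0, 0],
    [0, 0, 0],
    [0, 0, 0],
    [0, 0, 0],
    [0, 0, 0]
  ],
  "angular": [
    [0, 0, 0],
    [0, 0, 0],
    [0, 0, 0],
    [0, 0, 0],
    [0, 0, 0]
  ],
  "grip": 1
}}

```text
clock: 34.8
position: [0.3364, -0.2542, 0.0085]
orientation: [0.001, 0.731, 0.683, 0.0]
wrist_force: [-0.5, 1.7, 6.7]
gripper_width: 0.407
grip_force: 61.6
```

Call:
{"op": "step_arm", "data": {
  "offset": [
    [0, 0, -30],
    [0, 0, -60],
    [0, 0, -100],
    [0, 0, -140],
    [0, 0, -190],
    [0, 0, -190],
    [0, 0, -190]
  ],
  "angular": [
    [0, 0, 0],
    [0, 0, 0],
    [0, 0, 0],
    [0, 0, 0],
    [0, 0, 0],
    [0, 0, 0],
    [0, 0, 0]
  ]
}}

```text
clock: 35.5
position: [0.3359, -0.2538, 0.1984]
orientation: [0.002, 0.731, 0.683, 0.0]
wrist_force: [0.3, -0.2, -1.1]
gripper_width: 0.412
grip_force: 60.7
```

```bash
python3 - <<'E'
from h import *
s=readout.sense();print(s["position"],s["gripper_width"])
f=grab("wrist");save(f,"w8")
R=q2R(s["orientation"]);p=np.array(s["position"])
for X in [(36,0,-7),(135,0,-7),(135,7,-7),(135,-7,-7),(135,0,-14),(135,0,0)]: print(X,proj(f,p+R@np.array(X)/1e3).round(1))
E
```

```text
[ 0.33587191 -0.25378553  0.19842914] 0.41176974196747335
(36, 0, -7) [226.2 323.2]
(135, 0, -7) [-62.2 323.2]
(135, 7, -7) [-62.2 344.2]
(135, -7, -7) [-62.3 302.2]
(135, 0, -14) [-75.1 323.2]
(135, 0, 0) [-50.8 323.2]
```

View pics/w8.png

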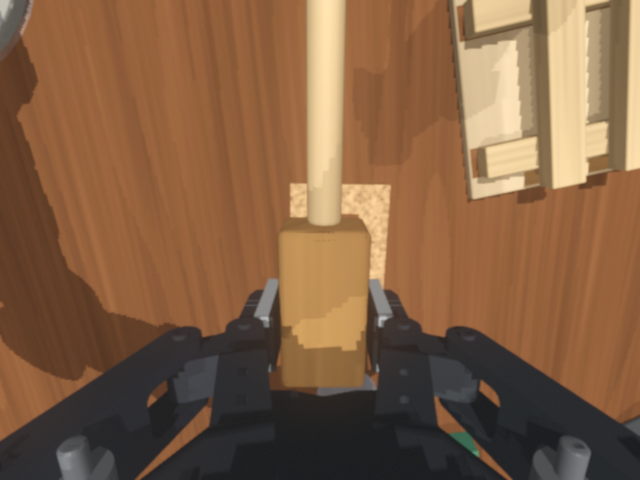

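The stick is straight along the tool x axis: the rod's centre column is 324-326, predicted 323. Now I recheck drum poses from the fixed cameras.

```bash
python3 - <<'E'
from h import *
from scipy.optimize import minimize
for n in("top","scene"):
  f=grab(n)
  for lo in [(150,125,80),(165,140,90)]:
    M=pale(f,lo)
    for k,g in dict(dA=(.6235,.2927,.26),dB=(.517,.3305,.09),dC=(.4315,.3194,.2)).items():
      h=blob(M,proj(f,(g[0],g[1],.05)))
      if h is None: print(n,k,None);continue
      p,q=iou_fit(f,h,drumpts(),list(g));print(n,lo[0],k,np.round(p[:2],4),np.degrees(p[2]).round(1),round(q,3))
E
```

```text
top 150 dA [0.6248 0.2951] 15.8 0.918
top 150 dB [0.5179 0.3319] 7.9 0.875
top 150 dC [0.4329 0.32  ] 13.0 0.939
top 165 dA [0.6254 0.2955] 18.5 0.849
top 165 dB [0.5177 0.3325] 11.7 0.833
top 165 dC [0.433  0.3197] 15.5 0.847
scene 150 dA [0.6152 0.289 ] 10.1 0.941
scene 150 dB [0.4932 0.3237] -3.1 0.494
scene 150 dC [0.4932 0.3237] -3.1 0.494
scene 165 dA [0.6149 0.2887] 11.4 0.963
scene 165 dB [0.4973 0.3237] 23.9 0.807
scene 165 dC [0.4084 0.3099] 21.0 0.771
```

```bash
python3 - <<'E'
from h import *
plan([(.42,0,.27,95),(.475,.15,.27,100)])
E
```

```text
[ 0.42  0.    0.27 95.  ] off [257.8  68.5 -74.2] ang [-0.19 -0.14 -8.86] rows>= 6
[  0.475   0.15    0.27  100.   ] off [144.6  67.9   0. ] ang [ 0.  0. -5.] rows>= 4
```

Call:
{"op": "step_arm", "data": {
  "offset": [
    [36, 10, -12],
    [76, 20, -24],
    [116, 30, -36],
    [156, 41, -48],
    [196, 52, -60],
    [232, 62, -70],
    [258, 68, -74],
    [258, 68, -74]
  ],
  "angular": [
    [0, 0, -1],
    [0, 0, -2],
    [0, 0, -4],
    [0, 0, -6],
    [0, 0, -8],
    [0, 0, -9],
    [0, 0, -9],
    [0, 0, -9]
  ]
}}

```text
clock: 36.45
position: [0.4207, 0.0045, 0.2704]
orientation: [-0.002, 0.671, 0.741, 0.001]
wrist_force: [0.2, 0.3, -1.2]
gripper_width: 0.413
grip_force: 60.8
```

Call:
{"op": "step_arm", "data": {
  "offset": [
    [30, 14, 0],
    [65, 30, 0],
    [100, 47, 0],
    [130, 61, 0],
    [145, 68, 0],
    [145, 68, 0],
    [145, 68, 0],
    [145, 68, 0]
  ],
  "angular": [
    [0, 0, -1],
    [0, 0, -2],
    [0, 0, -3],
    [0, 0, -4],
    [0, 0, -5],
    [0, 0, -5],
    [0, 0, -5],
    [0, 0, -5]
  ]
}}

```text
clock: 37.25
position: [0.4752, 0.1474, 0.2708]
orientation: [0.0, 0.643, 0.766, -0.001]
wrist_force: [-0.8, 0.5, 0.1]
gripper_width: 0.408
grip_force: 60.7
```

```bash
python3 - <<'E'
from h import *
f=grab("wrist");save(f,"w9");s=readout.sense();print(s["position"])
g=dict(A=(.624,.294,.26),B=(.517,.331,.1),C=(.432,.320,.2))
for k,v in g.items(): print(k,proj(f,(v[0],v[1],.05)).round())
for lo in [(150,125,80),(165,140,90),(180,150,100)]:
  M=pale(f,lo)
  for k,v in g.items():
    h=blob(M,proj(f,(v[0],v[1],.05)))
    if h is not None and cv2.contourArea(h.astype(np.float32))<8000:
      p,q=iou_fit(f,h,drumpts(),list(v));print(lo[0],k,np.round(p[:2],4),np.degrees(p[2]).round(1),round(q,3))
E
```

```text
[0.47524063 0.14763189 0.27103677]
A [ 89. 496.]
B [ 26. 400.]
C [ 22. 309.]
150 A [0.6244 0.2942] 10.7 0.919
150 B [0.5174 0.3306] 6.0 0.944
165 A [0.6232 0.2939] 12.5 0.902
165 B [0.517  0.3319] 6.5 0.889
180 A [0.6226 0.2938] 13.5 0.887
180 B [0.517  0.3312] 5.3 0.876
```

View pics/w9.png

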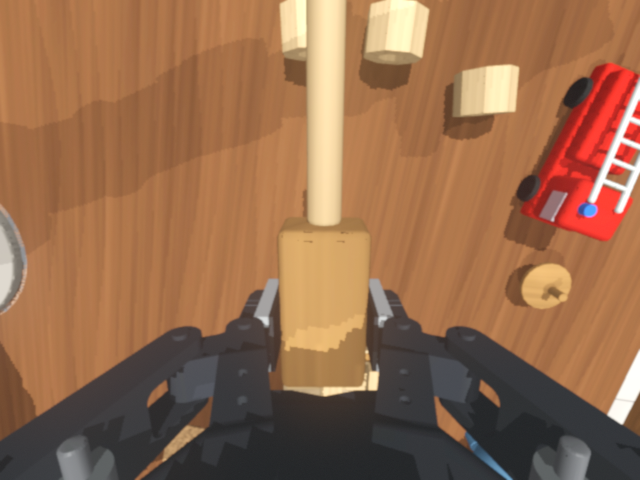

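B is confirmed at (0.517, 0.331) with yaw 6°. In this view the drums sit at (397,32), (487,90) and (295,28).

```bash
cat >> h.py <<'E'
def dr(c,yaw,s): y=np.radians(yaw); return (c[0]+s*np.sin(y),c[1]-s*np.cos(y))
E
python3 - <<'E'
from h import *
B=(.517,.331)
plan([(*dr(B,6,.18),.09,96),(*dr(B,6,.18),.0205,96),(*dr(B,6,.104),.0205,96)])
E
```

```text
[5.358e-01 1.520e-01 9.000e-02 9.600e+01] off [ -5.9  60.6 181. ] ang [-0.04  0.1   3.94] rows>= 4
[5.358e-01 1.520e-01 2.050e-02 9.600e+01] off [ 0.  -0.  69.5] ang [0. 0. 0.] rows>= 2
[5.279e-01 2.276e-01 2.050e-02 9.600e+01] off [76. -0. -0.] ang [0. 0. 0.] rows>= 2
```

Call:
{"op": "step_arm", "data": {
  "offset": [
    [-6, 61, 0],
    [-6, 61, 45],
    [-6, 61, 90],
    [-6, 61, 135],
    [-6, 61, 170],
    [-6, 61, 181],
    [-6, 61, 181]
  ],
  "angular": [
    [0, 0, 4],
    [0, 0, 4],
    [0, 0, 4],
    [0, 0, 4],
    [0, 0, 4],
    [0, 0, 4],
    [0, 0, 4]
  ]
}}

```text
clock: 38.0
position: [0.5354, 0.1531, 0.0891]
orientation: [-0.001, 0.669, 0.743, -0.002]
wrist_force: [-0.7, 0.5, 0.4]
gripper_width: 0.41
grip_force: 60.6
```

Call:
{"op": "step_arm", "data": {
  "offset": [
    [0, 0, 25],
    [0, 0, 50],
    [0, 0, 65],
    [0, 0, 69],
    [0, 0, 69],
    [0, 0, 69],
    [0, 0, 69]
  ],
  "angular": [
    [0, 0, 0],
    [0, 0, 0],
    [0, 0, 0],
    [0, 0, 0],
    [0, 0, 0],
    [0, 0, 0],
    [0, 0, 0]
  ]
}}

```text
clock: 38.7
position: [0.5375, 0.1553, 0.0227]
orientation: [0.001, 0.668, 0.744, 0.001]
wrist_force: [0.2, 0.5, -1.3]
gripper_width: 0.411
grip_force: 60.7
```

```bash
python3 - <<'E'
from h import *
B=(.517,.331);s=readout.sense();print(s["position"],s["wrist_force"])
plan([(*dr(B,6,.18),.0205,96),(*dr(B,6,.104),.0205,96)])
f=grab("wrist");save(f,"w10");M=pale(f)
p=proj(f,(.517,.331,.04));print(p)
E
```

```text
[0.53753952 0.15526317 0.02269749] [ 0.15546164  0.53346088 -1.28327426]
[5.358e-01 1.520e-01 2.050e-02 9.600e+01] off [-3.1 -2.1  2.2] ang [ 0.16 -0.03  0.14] rows>= 1
[5.279e-01 2.276e-01 2.050e-02 9.600e+01] off [76. -0. -0.] ang [0. 0. 0.] rows>= 2
[-270.61888623  316.72365583]
```

Call:
{"op": "step_arm", "data": {
  "offset": [
    [0, -2, 2],
    [0, -2, 2],
    [10, -2, 2],
    [20, -2, 2],
    [30, -2, 2],
    [40, -2, 2],
    [40, -2, 2],
    [40, -2, 2]
  ],
  "angular": [
    [0, 0, 0],
    [0, 0, 0],
    [0, 0, 0],
    [0, 0, 0],
    [0, 0, 0],
    [0, 0, 0],
    [0, 0, 0],
    [0, 0, 0]
  ]
}}

```text
clock: 39.55
position: [0.5299, 0.1949, 0.0192]
orientation: [0.0, 0.668, 0.744, -0.0]
wrist_force: [-0.4, -0.4, -0.9]
gripper_width: 0.41
grip_force: 60.7
```

```bash
python3 - <<'E'
from h import *
B=(.517,.331);s=readout.sense();print(s["position"],s["wrist_force"])
plan([(*dr(B,6,.104),.0205,96)])
f=grab("top")
cv2.imwrite("pics/t10.png",cv2.resize(f["color"][170:330,130:330],None,fx=4,fy=3.7,interpolation=cv2.INTER_CUBIC)[:,:,::-1])
E
```

```text
[0.52989702 0.19489167 0.01922872] [-0.40882858 -0.3767009  -0.91195221]
[5.279e-01 2.276e-01 2.050e-02 9.600e+01] off [32.7  1.5 -1.3] ang [-0.01  0.01  0.22] rows>= 1
```

View pics/t10.png

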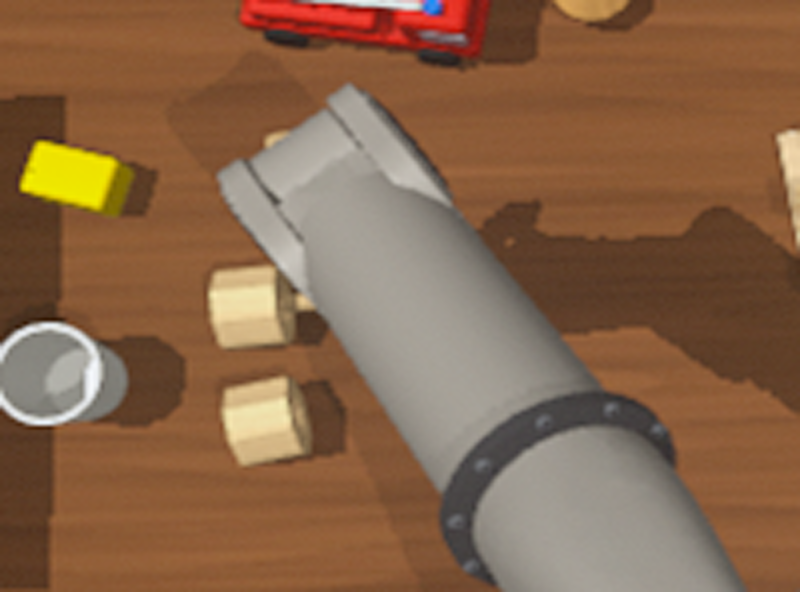

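The rod is in drum B's bore, with contact-free force readings. Push through and lift.

Call:
{"op": "step_arm", "data": {
  "offset": [
    [8, 0.5, -1],
    [16, 1, -1],
    [24, 1, -1],
    [33, 1, -1],
    [33, 1, -1],
    [33, 1, -1]
  ],
  "angular": [
    [0, 0, 0],
    [0, 0, 0],
    [0, 0, 0],
    [0, 0, 0],
    [0, 0, 0],
    [0, 0, 0]
  ]
}}

```text
clock: 40.2
position: [0.5273, 0.2277, 0.0202]
orientation: [0.0, 0.668, 0.744, -0.0]
wrist_force: [0.7, -0.3, -0.9]
gripper_width: 0.408
grip_force: 60.7
```

Call:
{"op": "step_arm", "data": {
  "offset": [
    [0, 0, -3],
    [0, 0, -6],
    [0, 0, -9],
    [0, 0, -13],
    [0, 0, -20],
    [0, 0, -28],
    [0, 0, -35],
    [0, 0, -35]
  ],
  "angular": [
    [0, 0, 0],
    [0, 0, 0],
    [0, 0, 0],
    [0, 0, 0],
    [0, 0, 0],
    [0, 0, 0],
    [0, 0, 0],
    [0, 0, 0]
  ]
}}

```text
clock: 41.0
position: [0.5287, 0.228, 0.0569]
orientation: [0.001, 0.668, 0.744, 0.001]
wrist_force: [0.4, -0.2, -0.8]
gripper_width: 0.41
grip_force: 60.6
```

Call:
{"op": "step_arm", "data": {
  "offset": [
    [0, 0, -12],
    [0, 0, -28],
    [0, 0, -46],
    [0, 0, -64],
    [0, 0, -82],
    [0, 0, -95],
    [0, 0, -100],
    [0, 0, -100]
  ],
  "angular": [
    [0, 0, 0],
    [0, 0, 0],
    [0, 0, 0],
    [0, 0, 0],
    [0, 0, 0],
    [0, 0, 0],
    [0, 0, 0],
    [0, 0, 0]
  ]
}}

```text
clock: 41.8
position: [0.5279, 0.2275, 0.156]
orientation: [0.0, 0.668, 0.744, 0.001]
wrist_force: [-0.0, -1.0, -1.8]
gripper_width: 0.408
grip_force: 60.5
```

```bash
python3 - <<'E'
from h import *
s=readout.sense();print(s["position"],s["wrist_force"],s["wrist_torque"])
f=grab("wrist");save(f,"w11")
R=q2R(s["orientation"]);p=np.array(s["position"])
for x in (83,100,125): print(x,[proj(f,p+R@np.array((x,y,-29))/1e3).round() for y in(-11.6,11.6)])
for s_ in ("scene",):
  g=grab(s_);c=proj(g,p+R@np.array((104,0,-5))/1e3);r,k=int(c[0]),int(c[1]);print(c)
  cv2.imwrite("pics/s11.png",cv2.resize(g["color"][max(r-70,0):r+70,max(k-90,0):k+90],None,fx=4,fy=4,interpolation=cv2.INTER_CUBIC)[:,:,::-1])
  print(vision.spot_in(g,"drum1_c")[:3])
E
```

```text
[0.52788851 0.22750823 0.15597201] [-0.0134958  -1.03599279 -1.80006896] [-0.09266379  0.00630078  0.01215048]
83 [array([ 97., 286.]), array([ 97., 360.])]
100 [array([ 36., 284.]), array([ 36., 362.])]
125 [array([-65., 281.]), array([-65., 364.])]
[257.83810932 463.64796685]
[{'position': [324.8, 411.0], 'score': 0.62}, {'position': [253.1, 274.3], 'score': 0.51}]
```

View pics/s11.png

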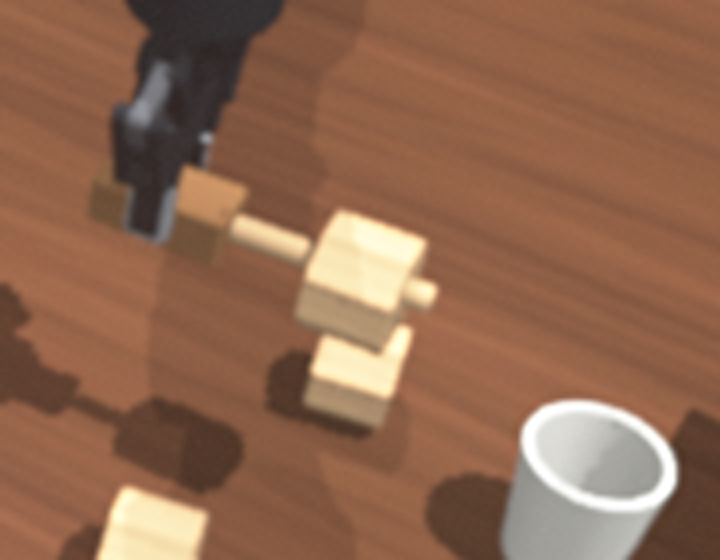

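Drum B hangs on the rod with the tip about 10 mm through it. I have used my picture allowance, so from here I measure numerically.

```bash
cat >> h.py <<'E'
def seat(name="?",dx=104):
    """near-face position of the hanging drum along tool x, from wrist picture columns beside the rod"""
    s=readout.sense();f=grab("wrist");R=q2R(s["orientation"]);p=np.array(s["position"]);im=f["color"].astype(int)
    out=[]
    for y in (-9.5,9.5):
        prev=None
        for x in np.arange(110,45,-.25):
            r,c=proj(f,p+R@np.array((x,y,-29.5))/1e3)
            if not(2<r<470): continue
            v=im[int(round(r)),int(round(c))]; out.append((y,x,v[0],v[1],v[2]))
    return s,f,np.array(out)
E
python3 - <<'E'
from h import *
s,f,o=seat()
for y in(-9.5,9.5):
    q=o[o[:,0]==y]; print(y,[(float(a[1]),int(a[2]),int(a[4])) for a in q[::8]])
c=pl(.0007,-.048);plan([(*c,.156,98.4),(*c,.095,98.4),(*c,.068,98.4)])
E
```

```text
-9.5 [(108.5, 255, 182), (106.5, 255, 180), (104.5, 255, 181), (102.5, 255, 182), (100.5, 255, 181), (98.5, 255, 182), (96.5, 255, 181), (94.5, 255, 181), (92.5, 255, 181), (90.5, 247, 167), (88.5, 244, 163), (86.5, 244, 163), (84.5, 243, 162), (82.5, 147, 83), (80.5, 163, 95), (78.5, 150, 68), (76.5, 149, 64), (74.5, 148, 63), (72.5, 147, 63), (70.5, 146, 61), (68.5, 144, 61), (66.5, 101, 44), (64.5, 98, 44), (62.5, 96, 43), (60.5, 94, 41), (58.5, 93, 40), (56.5, 92, 40), (54.5, 92, 39), (52.5, 93, 40), (50.5, 94, 40), (48.5, 95, 42), (46.5, 103, 44)]
9.5 [(108.5, 255, 186), (106.5, 255, 182), (104.5, 253, 180), (102.5, 252, 177), (100.5, 243, 164), (98.5, 238, 158), (96.5, 244, 163), (94.5, 242, 161), (92.5, 238, 158), (90.5, 233, 152), (88.5, 230, 149), (86.5, 226, 147), (84.5, 235, 155), (82.5, 159, 91), (80.5, 151, 86), (78.5, 145, 78), (76.5, 147, 63), (74.5, 145, 63), (72.5, 145, 63), (70.5, 144, 62), (68.5, 145, 62), (66.5, 146, 61), (64.5, 146, 62), (62.5, 139, 58), (60.5, 142, 60), (58.5, 158, 66), (56.5, 158, 66), (54.5, 155, 65), (52.5, 148, 62), (50.5, 153, 65), (48.5, 153, 64), (46.5, 151, 64)]
[ 0.5715 -0.1892  0.156  98.4   ] off [-4.184e+02 -1.000e-01 -1.600e+00] ang [-0.13  0.04 -2.26] rows>= 9
[ 5.715e-01 -1.892e-01  9.500e-02  9.840e+01] off [ 0. -0. 61.] ang [0. 0. 0.] rows>= 2
[ 5.715e-01 -1.892e-01  6.800e-02  9.840e+01] off [ 0. -0. 27.] ang [0. 0. 0.] rows>= 1
```

The drum's near face is at tool x ≈ 83.5 mm and level on both sides, as planned. Carry it over.

Call:
{"op": "step_arm", "data": {
  "offset": [
    [-6, 0, -1],
    [-20, 0, -2],
    [-42, 0, -2],
    [-72, 0, -2],
    [-102, 0, -2],
    [-132, 0, -2],
    [-162, 0, -2],
    [-192, 0, -2]
  ],
  "angular": [
    [0, 0, -0.3],
    [0, 0, -0.6],
    [0, 0, -0.9],
    [0, 0, -1.2],
    [0, 0, -1.5],
    [0, 0, -1.8],
    [0, 0, -2.1],
    [0, 0, -2.3]
  ]
}}

```text
clock: 42.8
position: [0.5479, 0.0345, 0.157]
orientation: [-0.0, 0.653, 0.757, -0.0]
wrist_force: [0.8, -0.4, -1.8]
gripper_width: 0.409
grip_force: 60.6
```

Call:
{"op": "step_arm", "data": {
  "offset": [
    [-30, -1, 0],
    [-60, -2, 0],
    [-90, -4, 0],
    [-120, -5, 0],
    [-150, -6, 0],
    [-178, -7, 0],
    [-200, -8, 0],
    [-214, -9, 0]
  ],
  "angular": [
    [0, 0, 0],
    [0, 0, 0],
    [0, 0, 0],
    [0, 0, 0],
    [0, 0, 0],
    [0, 0, 0],
    [0, 0, 0],
    [0, 0, 0]
  ]
}}

```text
clock: 43.6
position: [0.5699, -0.18, 0.1567]
orientation: [-0.0, 0.654, 0.756, -0.001]
wrist_force: [-0.9, -1.1, -2.1]
gripper_width: 0.404
grip_force: 60.5
```

Call:
{"op": "step_arm", "data": {
  "offset": [
    [-7, 0, 0],
    [-10, 0, 0],
    [-10, 0, 0],
    [-10, 0, 0],
    [-10, 0, 0],
    [-10, 0, 0]
  ],
  "angular": [
    [0, 0, 0],
    [0, 0, 0],
    [0, 0, 0],
    [0, 0, 0],
    [0, 0, 0],
    [0, 0, 0]
  ]
}}

```text
clock: 44.2
position: [0.5722, -0.1855, 0.1574]
orientation: [-0.0, 0.653, 0.758, 0.0]
wrist_force: [-0.2, -0.2, -1.6]
gripper_width: 0.406
grip_force: 60.5
```

```bash
python3 - <<'E'
from h import *
s,f,o=seat();print(s["position"])
for y in(-9.5,9.5):
    q=o[(o[:,0]==y)&(o[:,1]>75)&(o[:,1]<95)]; print(y,[(float(a[1]),int(a[2]),int(a[4])) for a in q[::5]])
c=pl(.0007,-.048);plan([(*c,.156,98.4),(*c,.095,98.4),(*c,.068,98.4)])
# groove edges in wrist picture: brightness profile across groove at slat top height, plate y=-.06..
E
```

```text
[ 0.57223807 -0.18550819  0.15743545]
-9.5 [(94.75, 249, 171), (93.5, 248, 170), (92.25, 248, 170), (91.0, 248, 170), (89.75, 248, 170), (88.5, 248, 171), (87.25, 248, 170), (86.0, 248, 171), (84.75, 248, 170), (83.5, 247, 170), (82.25, 151, 86), (81.0, 164, 96), (79.75, 155, 89), (78.5, 238, 157), (77.25, 190, 116), (76.0, 180, 107)]
9.5 [(94.75, 241, 166), (93.5, 240, 164), (92.25, 239, 163), (91.0, 237, 160), (89.75, 234, 156), (88.5, 232, 153), (87.25, 231, 152), (86.0, 239, 164), (84.75, 236, 160), (83.5, 236, 160), (82.25, 151, 86), (81.0, 154, 88), (79.75, 161, 93), (78.5, 194, 118), (77.25, 239, 159), (76.0, 238, 158)]
[ 0.5715 -0.1892  0.156  98.4   ] off [-3.3 -1.2  1.4] ang [ 0.   -0.01  0.11] rows>= 1
[ 5.715e-01 -1.892e-01  9.500e-02  9.840e+01] off [ 0. -0. 61.] ang [0. 0. 0.] rows>= 2
[ 5.715e-01 -1.892e-01  6.800e-02  9.840e+01] off [ 0. -0. 27.] ang [0. 0. 0.] rows>= 1
```

Call:
{"op": "step_arm", "data": {
  "offset": [
    [-3, -1, 12],
    [-3, -1, 30],
    [-3, -1, 48],
    [-3, -1, 60],
    [-3, -1, 68],
    [-3, -1, 70],
    [-3, -1, 70],
    [-3, -1, 70]
  ],
  "angular": [
    [0, 0, 0],
    [0, 0, 0],
    [0, 0, 0],
    [0, 0, 0],
    [0, 0, 0],
    [0, 0, 0],
    [0, 0, 0],
    [0, 0, 0]
  ]
}}

```text
clock: 45.05
position: [0.5723, -0.1897, 0.0881]
orientation: [0.001, 0.653, 0.757, 0.0]
wrist_force: [0.3, 0.3, -0.6]
gripper_width: 0.409
grip_force: 60.5
```

```bash
python3 - <<'E'
from h import *
s=readout.sense();print(s["position"],s["wrist_force"])
c=pl(.0007,-.048);plan([(*c,.069,98.4)])
E
```

```text
[ 0.57229553 -0.18972154  0.08814676] [ 0.29463161  0.31628415 -0.63737795]
[ 5.715e-01 -1.892e-01  6.900e-02  9.840e+01] off [ 0.7 -0.7 19.1] ang [0.09 0.04 0.04] rows>= 1
```

Call:
{"op": "step_arm", "data": {
  "offset": [
    [0, -0.5, 4],
    [0, -0.5, 8],
    [0, -0.5, 11],
    [0, -0.5, 14],
    [0, -0.5, 17],
    [0, -0.5, 19.5],
    [0, -0.5, 19.5],
    [0, -0.5, 19.5]
  ],
  "angular": [
    [0, 0, 0],
    [0, 0, 0],
    [0, 0, 0],
    [0, 0, 0],
    [0, 0, 0],
    [0, 0, 0],
    [0, 0, 0],
    [0, 0, 0]
  ]
}}

```text
clock: 45.85
position: [0.5711, -0.1896, 0.0678]
orientation: [0.0, 0.653, 0.757, 0.0]
wrist_force: [-0.4, 0.5, -0.8]
gripper_width: 0.409
grip_force: 60.6
```

```bash
python3 - <<'E'
from h import *
s=readout.sense();print(s["position"],s["wrist_force"])
f=grab("wrist");M=pale(f)
# drum fit in wrist: near face edges at drum top height
R=q2R(s["orientation"]);p=np.array(s["position"])
for X,z in [((0,.056),.0756)]:
  im=f["color"].astype(int)
  for y in(-.0095,.0095):
    l=[]
    for t in np.arange(.05,.02,-.00125):
      r,c=proj(f,(*pl(.0007+y,t),.1036))
      if 2<r<478: l.append((round(float(t)*1e3,1),int(im[int(r),int(c)][0]),int(im[int(r),int(c)][2])))
    print(y,l)
E
```

```text
[ 0.57112142 -0.18963223  0.06782073] [-0.42904571  0.47537323 -0.83930359]
-0.0095 [(50.0, 238, 161), (48.8, 238, 160), (47.5, 238, 160), (46.2, 238, 159), (45.0, 238, 161), (43.8, 238, 160), (42.5, 238, 160), (41.2, 238, 160), (40.0, 238, 159), (38.7, 238, 159), (37.5, 237, 158), (36.2, 237, 157), (35.0, 237, 157), (33.7, 141, 80), (32.5, 147, 85), (31.2, 144, 83), (30.0, 137, 82), (28.7, 134, 80), (27.5, 134, 81), (26.2, 132, 78), (25.0, 132, 78), (23.7, 130, 77), (22.5, 129, 76), (21.2, 139, 85)]
0.0095 [(50.0, 238, 167), (48.8, 238, 168), (47.5, 238, 168), (46.2, 238, 168), (45.0, 238, 167), (43.8, 238, 166), (42.5, 238, 166), (41.2, 238, 166), (40.0, 238, 166), (38.7, 238, 166), (37.5, 237, 167), (36.2, 237, 167), (35.0, 235, 164), (33.7, 138, 79), (32.5, 150, 87), (31.2, 149, 87), (30.0, 169, 108), (28.7, 167, 107), (27.5, 152, 96), (26.2, 146, 91), (25.0, 174, 112), (23.7, 165, 105), (22.5, 152, 96), (21.2, 153, 97)]
```

The drum is seated level, with its near face at plate y ≈ 34.5 mm and the predicted top height. Withdraw and go for drum C.

Call:
{"op": "step_arm", "data": {
  "offset": [
    [-5, 0, 0],
    [-15, 0, 0],
    [-27, 0, 0],
    [-40, 0, 0],
    [-53, 0, 0],
    [-66, 0, 0],
    [-76, 0, 0],
    [-78, 0, 0]
  ],
  "angular": [
    [0, 0, 0],
    [0, 0, 0],
    [0, 0, 0],
    [0, 0, 0],
    [0, 0, 0],
    [0, 0, 0],
    [0, 0, 0],
    [0, 0, 0]
  ]
}}

```text
clock: 46.7
position: [0.5822, -0.2695, 0.0676]
orientation: [0.0, 0.654, 0.756, -0.001]
wrist_force: [0.3, 0.1, -0.6]
gripper_width: 0.407
grip_force: 60.6
```

Call:
{"op": "step_arm", "data": {
  "offset": [
    [0, 0, -40],
    [0, 0, -80],
    [0, 0, -125],
    [0, 0, -170],
    [0, 0, -200],
    [0, 0, -200],
    [0, 0, -200],
    [0, 0, -200]
  ],
  "angular": [
    [0, 0, 0],
    [0, 0, 0],
    [0, 0, 0],
    [0, 0, 0],
    [0, 0, 0],
    [0, 0, 0],
    [0, 0, 0],
    [0, 0, 0]
  ]
}}

```text
clock: 47.5
position: [0.5816, -0.2662, 0.2658]
orientation: [-0.002, 0.653, 0.757, -0.001]
wrist_force: [-0.3, 0.4, -0.7]
gripper_width: 0.409
grip_force: 60.6
```

```bash
python3 - <<'E'
from h import *
s=readout.sense();print(s["position"],s["clock"])
f=grab("wrist");M=pale(f,(150,125,80))
im=f["color"].astype(int)
for y in(-.0095,.0095):
    l=[]
    for t in np.arange(.09,.02,-.0025):
      r,c=proj(f,(*pl(.0007+y,t),.1036))
      if 2<r<478: l.append((round(float(t)*1e3,1),int(im[int(r),int(c)][0]),int(im[int(r),int(c)][2])))
    print(y,l)
C=(.432,.320)
plan([(.45,-.02,.27,98),(.49,.14,.27,102)])
E
```

```text
[ 0.58159598 -0.26620543  0.26579782] 47.5
-0.0095 [(47.5, 215, 137), (45.0, 214, 137), (42.5, 215, 137), (40.0, 215, 138), (37.5, 216, 138), (35.0, 215, 138), (32.5, 215, 137), (30.0, 215, 137), (27.5, 216, 137), (25.0, 216, 138), (22.5, 216, 138)]
0.0095 [(47.5, 232, 152), (45.0, 231, 151), (42.5, 231, 151), (40.0, 231, 151), (37.5, 230, 151), (35.0, 229, 150), (32.5, 229, 149), (30.0, 228, 148), (27.5, 228, 148), (25.0, 232, 151), (22.5, 232, 152)]
[ 4.5e-01 -2.0e-02  2.7e-01  9.8e+01] off [263.  -93.8  -3.6] ang [-0.22 -0.13  0.47] rows>= 6
[  0.49   0.14   0.27 102.  ] off [152.9  61.9   0. ] ang [ 0.  0. -4.] rows>= 4
```

Call:
{"op": "step_arm", "data": {
  "offset": [
    [263, -94, -34],
    [263, -94, -34],
    [263, -94, -34],
    [263, -94, -34],
    [263, -94, -34],
    [263, -94, -34],
    [263, -94, -34],
    [263, -94, -34]
  ],
  "angular": [
    [0, 0, 0],
    [0, 0, 0],
    [0, 0, 0],
    [0, 0, 0],
    [0, 0, 0],
    [0, 0, 0],
    [0, 0, 0],
    [0, 0, 0]
  ]
}}

```text
clock: 48.35
position: [0.4502, -0.0204, 0.301]
orientation: [-0.0, 0.653, 0.758, -0.001]
wrist_force: [1.1, -0.8, -0.8]
gripper_width: 0.408
grip_force: 60.7
```

Call:
{"op": "step_arm", "data": {
  "offset": [
    [145, 92, 0],
    [145, 92, 0],
    [145, 92, 0],
    [145, 92, 0],
    [145, 92, 0],
    [145, 92, 0],
    [145, 92, 0]
  ],
  "angular": [
    [0, 0, -4],
    [0, 0, -4],
    [0, 0, -4],
    [0, 0, -4],
    [0, 0, -4],
    [0, 0, -4],
    [0, 0, -4]
  ]
}}

```text
clock: 49.05
position: [0.5211, 0.1336, 0.3008]
orientation: [-0.0, 0.628, 0.778, -0.001]
wrist_force: [-0.6, -0.4, -0.7]
gripper_width: 0.409
grip_force: 60.7
```

```bash
python3 - <<'E'
from h import *
f=grab("wrist");s=readout.sense();print(s["position"])
g=dict(A=(.624,.294,.22),C=(.432,.320,.2))
for k,v in g.items(): print(k,proj(f,(v[0],v[1],.05)).round())
for lo in [(150,125,80),(165,140,90),(180,150,100)]:
  M=pale(f,lo)
  for k,v in g.items():
    h=blob(M,proj(f,(v[0],v[1],.05)))
    if h is not None and cv2.contourArea(h.astype(np.float32))<9000:
      p,q=iou_fit(f,h,drumpts(),list(v));print(lo[0],k,np.round(p[:2],4),np.degrees(p[2]).round(1),round(q,3),h.min(0))
C=(.432,.320)
plan([(*dr(C,12,.18),.09,102),(*dr(C,12,.18),.0205,102),(*dr(C,12,.108),.0205,102)])
E
```

```text
[0.52097987 0.133798   0.30121169]
A [ 77. 449.]
C [  5. 276.]
150 A [0.6227 0.2942] 14.0 0.936 [416.625  52.625]
165 A [0.6226 0.294 ] 15.2 0.902 [417.125  53.125]
165 C [0.4336 0.3076] 10.0 0.596 [249.125  -0.375]
180 A [0.6226 0.2939] 15.7 0.874 [417.625  53.125]
180 C [0.4339 0.3071] 11.4 0.592 [249.375  -0.375]
[4.694e-01 1.439e-01 9.000e-02 1.020e+02] off [ 21.1 -48.  211.2] ang [-0.07  0.08  0.2 ] rows>= 5
[4.694e-01 1.439e-01 2.050e-02 1.020e+02] off [ 0.  -0.  69.5] ang [0. 0. 0.] rows>= 2
[4.545e-01 2.144e-01 2.050e-02 1.020e+02] off [72.  0.  0.] ang [0. 0. 0.] rows>= 2
```

Call:
{"op": "step_arm", "data": {
  "offset": [
    [21, -48, 0],
    [21, -48, 48],
    [21, -48, 96],
    [21, -48, 144],
    [21, -48, 190],
    [21, -48, 211],
    [21, -48, 211],
    [21, -48, 211]
  ],
  "angular": [
    [0, 0, 0],
    [0, 0, 0],
    [0, 0, 0],
    [0, 0, 0],
    [0, 0, 0],
    [0, 0, 0],
    [0, 0, 0],
    [0, 0, 0]
  ]
}}

```text
clock: 49.9
position: [0.47, 0.1457, 0.0915]
orientation: [0.0, 0.627, 0.779, 0.0]
wrist_force: [0.1, 0.4, 0.1]
gripper_width: 0.409
grip_force: 60.6
```

Call:
{"op": "step_arm", "data": {
  "offset": [
    [0, 0, 25],
    [0, 0, 50],
    [0, 0, 65],
    [0, 0, 69],
    [0, 0, 69],
    [0, 0, 69],
    [0, 0, 69]
  ],
  "angular": [
    [0, 0, 0],
    [0, 0, 0],
    [0, 0, 0],
    [0, 0, 0],
    [0, 0, 0],
    [0, 0, 0],
    [0, 0, 0]
  ]
}}

```text
clock: 50.6
position: [0.4706, 0.147, 0.0233]
orientation: [0.001, 0.626, 0.78, 0.001]
wrist_force: [0.1, 0.7, -0.2]
gripper_width: 0.407
grip_force: 60.6
```

```bash
python3 - <<'E'
from h import *
C=(.4322,.3195);s=readout.sense();print(s["position"],s["wrist_force"])
plan([(*dr(C,12,.18),.0205,102),(*dr(C,12,.108),.0205,102)])
f=grab("top")
for lo in [(150,125,80)]:
    M=pale(f,lo); v=(*pl(.0007,.056),np.radians(8.4))
    h=blob(M,proj(f,(v[0],v[1],.10)));print(h is not None and cv2.contourArea(h.astype(np.float32)))
print([(k["score"],np.round(at(f,*k["position"],.09),3)) for k in vision.spot_in(f,"drum1_c")[:4]],v)
E
```

```text
[0.4705899  0.14702844 0.02326529] [ 0.10381615  0.70726288 -0.16314496]
[4.696e-01 1.434e-01 2.050e-02 1.020e+02] off [-3.3 -1.7  2.8] ang [ 0.18 -0.    0.43] rows>= 1
[4.547e-01 2.139e-01 2.050e-02 1.020e+02] off [72.  0.  0.] ang [0. 0. 0.] rows>= 2
4669.875
[(0.9, array([0.605, 0.278, 0.09 ]))] (np.float64(0.556311841033579), np.float64(-0.08629849123407898), np.float64(0.1466076571675237))
```

Call:
{"op": "step_arm", "data": {
  "offset": [
    [0, -1, 1.5],
    [0, -1, 1.5],
    [10, -1, 1.5],
    [20, -1, 1.5],
    [30, -1, 1.5],
    [40, -1, 1.5],
    [40, -1, 1.5],
    [40, -1, 1.5]
  ],
  "angular": [
    [0, 0, 0.3],
    [0, 0, 0.3],
    [0, 0, 0.3],
    [0, 0, 0.3],
    [0, 0, 0.3],
    [0, 0, 0.3],
    [0, 0, 0.3],
    [0, 0, 0.3]
  ]
}}

```text
clock: 51.5
position: [0.4595, 0.1858, 0.0202]
orientation: [0.0, 0.628, 0.778, -0.0]
wrist_force: [0.9, -0.9, -0.1]
gripper_width: 0.412
grip_force: 60.6
```

```bash
python3 - <<'E'
from h import *
C=(.4322,.3195);s=readout.sense();print(s["position"],s["wrist_force"])
plan([(*dr(C,12,.108),.0205,102)])
E
```

```text
[0.45945277 0.18584283 0.02024322] [ 0.90242246 -0.94171454 -0.14813098]
[4.547e-01 2.139e-01 2.050e-02 1.020e+02] off [28.4  1.2 -0.3] ang [-0.01  0.02  0.22] rows>= 1
```

Call:
{"op": "step_arm", "data": {
  "offset": [
    [8, 1, 0],
    [16, 1, 0],
    [24, 1, 0],
    [28, 1, 0],
    [28, 1, 0],
    [28, 1, 0]
  ],
  "angular": [
    [0, 0, 0],
    [0, 0, 0],
    [0, 0, 0],
    [0, 0, 0],
    [0, 0, 0],
    [0, 0, 0]
  ]
}}

```text
clock: 52.1
position: [0.4547, 0.2129, 0.0202]
orientation: [0.0, 0.628, 0.778, -0.0]
wrist_force: [-0.0, -0.4, -0.6]
gripper_width: 0.405
grip_force: 60.6
```

Call:
{"op": "step_arm", "data": {
  "offset": [
    [0, 0, -3],
    [0, 0, -6],
    [0, 0, -9],
    [0, 0, -13],
    [0, 0, -20],
    [0, 0, -28],
    [0, 0, -35],
    [0, 0, -35]
  ],
  "angular": [
    [0, 0, 0],
    [0, 0, 0],
    [0, 0, 0],
    [0, 0, 0],
    [0, 0, 0],
    [0, 0, 0],
    [0, 0, 0],
    [0, 0, 0]
  ]
}}

```text
clock: 52.9
position: [0.4557, 0.2137, 0.0567]
orientation: [0.001, 0.628, 0.778, 0.001]
wrist_force: [-0.8, -0.4, -1.1]
gripper_width: 0.408
grip_force: 60.6
```

Call:
{"op": "step_arm", "data": {
  "offset": [
    [0, 0, -12],
    [0, 0, -28],
    [0, 0, -46],
    [0, 0, -64],
    [0, 0, -82],
    [0, 0, -95],
    [0, 0, -100],
    [0, 0, -100]
  ],
  "angular": [
    [0, 0, 0],
    [0, 0, 0],
    [0, 0, 0],
    [0, 0, 0],
    [0, 0, 0],
    [0, 0, 0],
    [0, 0, 0],
    [0, 0, 0]
  ]
}}

```text
clock: 53.7
position: [0.455, 0.2132, 0.1559]
orientation: [0.0, 0.628, 0.778, 0.001]
wrist_force: [-0.4, -0.4, -0.1]
gripper_width: 0.412
grip_force: 60.6
```

```bash
python3 - <<'E'
from h import *
s,f,o=seat();print(s["position"],s["wrist_force"])
for y in(-9.5,9.5):
    q=o[(o[:,0]==y)&(o[:,1]>70)]; print(y,[(float(a[1]),int(a[2]),int(a[4])) for a in q[::5]])
c=pl(.0007,-.108);plan([(.52,.05,.158,100),(*c,.158,98.4),(*c,.088,98.4),(*c,.068,98.4)])
E
```

```text
[0.4550474  0.21322353 0.1559228 ] [-0.35764652 -0.42868036 -0.11869972]
-9.5 [(108.5, 255, 188), (107.25, 255, 188), (106.0, 255, 188), (104.75, 255, 188), (103.5, 255, 188), (102.25, 255, 188), (101.0, 255, 187), (99.75, 255, 187), (98.5, 255, 188), (97.25, 255, 188), (96.0, 255, 187), (94.75, 255, 187), (93.5, 255, 187), (92.25, 255, 187), (91.0, 255, 187), (89.75, 255, 186), (88.5, 255, 186), (87.25, 209, 132), (86.0, 160, 92), (84.75, 169, 98), (83.5, 165, 97), (82.25, 157, 85), (81.0, 158, 69), (79.75, 157, 68), (78.5, 154, 68), (77.25, 152, 66), (76.0, 150, 65), (74.75, 150, 63), (73.5, 151, 64), (72.25, 153, 65), (71.0, 153, 66)]
9.5 [(108.5, 255, 195), (107.25, 255, 195), (106.0, 255, 194), (104.75, 255, 194), (103.5, 255, 194), (102.25, 255, 193), (101.0, 255, 195), (99.75, 255, 195), (98.5, 255, 195), (97.25, 255, 193), (96.0, 255, 193), (94.75, 255, 191), (93.5, 255, 191), (92.25, 255, 191), (91.0, 255, 192), (89.75, 255, 194), (88.5, 255, 192), (87.25, 206, 132), (86.0, 156, 89), (84.75, 159, 91), (83.5, 160, 92), (82.25, 155, 89), (81.0, 149, 65), (79.75, 148, 65), (78.5, 147, 63), (77.25, 148, 65), (76.0, 148, 64), (74.75, 147, 64), (73.5, 147, 65), (72.25, 146, 63), (71.0, 145, 62)]
[5.20e-01 5.00e-02 1.58e-01 1.00e+02] off [-173.    29.7   -2.9] ang [-0.02  0.01  2.14] rows>= 4
[ 0.5803 -0.2485  0.158  98.4   ] off [-304.5    7.5    0. ] ang [ 0.  -0.   1.6] rows>= 7
[ 5.803e-01 -2.485e-01  8.800e-02  9.840e+01] off [ 0. -0. 70.] ang [0. 0. 0.] rows>= 2
[ 5.803e-01 -2.485e-01  6.800e-02  9.840e+01] off [ 0. -0. 20.] ang [0. 0. 0.] rows>= 1
```

Drum C is on the rod, near face at 87.5 mm and level. Carry it.

Call:
{"op": "step_arm", "data": {
  "offset": [
    [-6, 1, -3],
    [-20, 3, -3],
    [-42, 7, -5],
    [-70, 12, -5],
    [-98, 17, -5],
    [-126, 22, -5],
    [-151, 26, -5],
    [-173, 30, -5]
  ],
  "angular": [
    [0, 0, 0.3],
    [0, 0, 0.6],
    [0, 0, 0.9],
    [0, 0, 1.2],
    [0, 0, 1.5],
    [0, 0, 1.8],
    [0, 0, 2.1],
    [0, 0, 2.1]
  ]
}}

```text
clock: 54.55
position: [0.5207, 0.0465, 0.1596]
orientation: [0.0, 0.644, 0.765, -0.001]
wrist_force: [-0.2, 0.8, -0.3]
gripper_width: 0.408
grip_force: 60.5
```

Call:
{"op": "step_arm", "data": {
  "offset": [
    [-22, 0, 0],
    [-48, 1, 0],
    [-76, 2, 0],
    [-106, 2, 0],
    [-136, 3, 0],
    [-166, 4, 0],
    [-196, 5, 0],
    [-226, 5, 0]
  ],
  "angular": [
    [0, 0, 0.2],
    [0, 0, 0.4],
    [0, 0, 0.6],
    [0, 0, 0.8],
    [0, 0, 1.0],
    [0, 0, 1.2],
    [0, 0, 1.4],
    [0, 0, 1.6]
  ]
}}

```text
clock: 55.35
position: [0.564, -0.1745, 0.1595]
orientation: [-0.0, 0.654, 0.757, -0.001]
wrist_force: [0.6, -0.2, -1.7]
gripper_width: 0.409
grip_force: 60.5
```

Call:
{"op": "step_arm", "data": {
  "offset": [
    [-26, 0, 0],
    [-48, 0, 0],
    [-64, 0, 0],
    [-74, 0, 0],
    [-78, 0, 0],
    [-78, 0, 0],
    [-78, 0, 0],
    [-78, 0, 0]
  ],
  "angular": [
    [0, 0, 0],
    [0, 0, 0],
    [0, 0, 0],
    [0, 0, 0],
    [0, 0, 0],
    [0, 0, 0],
    [0, 0, 0],
    [0, 0, 0]
  ]
}}

```text
clock: 56.15
position: [0.5765, -0.2469, 0.1605]
orientation: [-0.0, 0.652, 0.758, 0.0]
wrist_force: [0.4, -0.8, -0.3]
gripper_width: 0.405
grip_force: 60.5
```

```bash
python3 - <<'E'
from h import *
s,f,o=seat();print(s["position"])
for y in(-9.5,9.5):
    q=o[(o[:,0]==y)&(o[:,1]>82)&(o[:,1]<92)]; print(y,[(float(a[1]),int(a[2]),int(a[4])) for a in q[::4]])
c=pl(.0007,-.1085);plan([(*c,.088,98.4),(*c,.068,98.4)])
f=grab("top");M=pale(f);v=(*pl(.0007,.056),.1466)
h=blob(M,proj(f,(v[0],v[1],.1)));print(proj(f,(v[0],v[1],.1)),h.min(0),h.max(0))
E
```

```text
[ 0.57649602 -0.24693873  0.16048757]
-9.5 [(91.75, 252, 173), (90.75, 252, 173), (89.75, 251, 172), (88.75, 251, 173), (87.75, 249, 171), (86.75, 156, 89), (85.75, 156, 90), (84.75, 163, 95), (83.75, 165, 96), (82.75, 157, 91)]
9.5 [(91.75, 248, 174), (90.75, 248, 174), (89.75, 247, 173), (88.75, 246, 171), (87.75, 243, 169), (86.75, 152, 87), (85.75, 157, 91), (84.75, 154, 88), (83.75, 150, 86), (82.75, 147, 84)]
[ 5.803e-01 -2.490e-01  8.800e-02  9.840e+01] off [-2.5  3.5 72.5] ang [ 0.02 -0.02  0.16] rows>= 2
[ 5.803e-01 -2.490e-01  6.800e-02  9.840e+01] off [ 0. -0. 20.] ang [0. 0. 0.] rows>= 1
[230.33722318 345.46800721] [323.875 194.625] [402.875 271.375]
```

Call:
{"op": "step_arm", "data": {
  "offset": [
    [-2, 3, 10],
    [-2, 3, 18],
    [-2, 3, 18],
    [-2, 3, 18]
  ],
  "angular": [
    [0, 0, 0],
    [0, 0, 0],
    [0, 0, 0],
    [0, 0, 0]
  ]
}}

```text
clock: 56.65
position: [0.579, -0.25, 0.1414]
orientation: [-0.001, 0.653, 0.757, -0.0]
wrist_force: [0.5, -0.3, -1.4]
gripper_width: 0.409
grip_force: 60.5
```

```bash
python3 - <<'E'
from h import *
f=grab("top");g=grab("scene")
for n,q in(("top",f),("scene",g)):
  im=q["color"].astype(int)
  for x in (-.009,.009,):
    l=[]
    for t in np.arange(.1,-.03,-.004):
      r,c=proj(q,(*pl(.0007+x,t),.1036)); v=im[int(round(r)),int(round(c))]; l.append((int(round(t*1e3)),int(v[0]),int(v[2])))
    print(n,x,l)
print([(k["score"],k["position"],np.round(at(g,*k["position"],.0756),3)) for k in vision.spot_in(g,"drum1_c")[:4]],pl(0,.056))
s=readout.sense();print(s["position"])
c=pl(.0007,-.1085);plan([(*c,.088,98.4)])
E
```

```text
top -0.009 [(100, 195, 129), (96, 210, 142), (92, 208, 141), (88, 208, 140), (84, 193, 128), (80, 190, 116), (76, 202, 124), (72, 222, 140), (68, 242, 159), (64, 242, 158), (60, 240, 157), (56, 240, 158), (52, 240, 160), (48, 241, 158), (44, 239, 155), (40, 241, 162), (36, 224, 144), (32, 179, 112), (28, 160, 101), (24, 165, 104), (20, 161, 101), (16, 162, 98), (12, 181, 108), (8, 209, 130), (4, 214, 134), (0, 212, 134), (-4, 215, 134), (-8, 217, 137), (-12, 215, 134), (-16, 215, 136), (-20, 215, 136), (-24, 216, 136), (-28, 216, 135)]
top 0.009 [(100, 173, 104), (96, 183, 110), (92, 194, 121), (88, 173, 101), (84, 136, 75), (80, 148, 85), (76, 179, 105), (72, 232, 150), (68, 231, 149), (64, 224, 143), (60, 229, 150), (56, 242, 168), (52, 232, 154), (48, 236, 158), (44, 240, 164), (40, 233, 154), (36, 222, 140), (32, 128, 69), (28, 120, 67), (24, 115, 65), (20, 190, 113), (16, 222, 142), (12, 202, 127), (8, 229, 154), (4, 240, 164), (0, 240, 163), (-4, 240, 165), (-8, 240, 164), (-12, 240, 164), (-16, 240, 165), (-20, 240, 165), (-24, 240, 165), (-28, 241, 164)]
scene -0.009 [(100, 2
[... 618 characters left out ...]
99, 127), (76, 216, 136), (72, 240, 161), (68, 247, 173), (64, 247, 174), (60, 246, 173), (56, 249, 180), (52, 252, 188), (48, 252, 191), (44, 251, 186), (40, 250, 180), (36, 249, 178), (32, 249, 183), (28, 252, 189), (24, 251, 181), (20, 250, 176), (16, 233, 152), (12, 245, 169), (8, 253, 190), (4, 254, 196), (0, 252, 190), (-4, 253, 191), (-8, 252, 187), (-12, 254, 198), (-16, 252, 189), (-20, 251, 178), (-24, 224, 132), (-28, 237, 147)]
[(0.85, [324.2, 410.5], array([0.655, 0.304, 0.076]))] (np.float64(0.5556193504005049), np.float64(-0.08640074935407266))
[ 0.57970367 -0.25017791  0.1425636 ]
[ 5.803e-01 -2.490e-01  8.800e-02  9.840e+01] off [ 1.1  0.8 54.6] ang [0.03 0.01 0.04] rows>= 2
```

Drum B still sits at plate y ≈ 34–76 mm. Lower drum C behind it.

Call:
{"op": "step_arm", "data": {
  "offset": [
    [1, 0.5, 12],
    [1, 0.5, 28],
    [1, 0.5, 42],
    [1, 0.5, 51],
    [1, 0.5, 54],
    [1, 0.5, 54],
    [1, 0.5, 54]
  ],
  "angular": [
    [0, 0, 0],
    [0, 0, 0],
    [0, 0, 0],
    [0, 0, 0],
    [0, 0, 0],
    [0, 0, 0],
    [0, 0, 0]
  ]
}}

```text
clock: 57.5
position: [0.5804, -0.2492, 0.0889]
orientation: [0.001, 0.653, 0.757, 0.0]
wrist_force: [0.4, -0.1, -1.8]
gripper_width: 0.413
grip_force: 60.5
```

```bash
python3 - <<'E'
from h import *
s=readout.sense();print(s["position"],s["wrist_force"])
c=pl(.0007,-.1085);plan([(*c,.068,98.4)])
E
```

```text
[ 0.58042027 -0.24919724  0.08891075] [ 0.4022778  -0.13608612 -1.77322021]
[ 5.803e-01 -2.490e-01  6.800e-02  9.840e+01] off [ 0.2 -0.1 20.9] ang [0.07 0.03 0.04] rows>= 1
```

Call:
{"op": "step_arm", "data": {
  "offset": [
    [0, 0, 4],
    [0, 0, 8],
    [0, 0, 11],
    [0, 0, 14],
    [0, 0, 17],
    [0, 0, 20],
    [0, 0, 20],
    [0, 0, 20]
  ],
  "angular": [
    [0, 0, 0],
    [0, 0, 0],
    [0, 0, 0],
    [0, 0, 0],
    [0, 0, 0],
    [0, 0, 0],
    [0, 0, 0],
    [0, 0, 0]
  ]
}}

```text
clock: 58.3
position: [0.5798, -0.2491, 0.0683]
orientation: [0.0, 0.653, 0.757, -0.0]
wrist_force: [-0.7, -0.7, -0.8]
gripper_width: 0.404
grip_force: 60.6
```

```bash
python3 - <<'E'
from h import *
s=readout.sense();print(s["position"],s["wrist_force"])
f=grab("wrist");im=f["color"].astype(int)
for y in(-.0095,.0095):
    l=[]
    for t in np.arange(0,-.035,-.00125):
      r,c=proj(f,(*pl(.0007+y,t),.1036))
      if 2<r<478: l.append((round(float(t)*1e3,1),int(im[int(r),int(c)][0]),int(im[int(r),int(c)][2])))
    print(y,l)
E
```

```text
[ 0.5798462  -0.24906753  0.06827313] [-0.65888663 -0.71489563 -0.77745907]
-0.0095 [(-2.5, 246, 169), (-3.8, 246, 169), (-5.0, 246, 168), (-6.2, 246, 169), (-7.5, 246, 167), (-8.8, 246, 167), (-10.0, 246, 168), (-11.2, 246, 168), (-12.5, 246, 168), (-13.8, 246, 168), (-15.0, 246, 168), (-16.2, 245, 167), (-17.5, 246, 167), (-18.8, 246, 167), (-20.0, 245, 166), (-21.2, 178, 106), (-22.5, 149, 86), (-23.8, 151, 87), (-25.0, 161, 94), (-26.2, 147, 83), (-27.5, 140, 84), (-28.8, 139, 84), (-30.0, 140, 85), (-31.2, 138, 82), (-32.5, 138, 82), (-33.8, 136, 80), (-35.0, 137, 81)]
0.0095 [(-2.5, 246, 176), (-3.8, 246, 176), (-5.0, 246, 176), (-6.2, 246, 176), (-7.5, 246, 176), (-8.8, 246, 176), (-10.0, 246, 175), (-11.2, 246, 175), (-12.5, 246, 175), (-13.8, 246, 175), (-15.0, 246, 175), (-16.2, 246, 175), (-17.5, 245, 175), (-18.8, 245, 175), (-20.0, 245, 175), (-21.2, 153, 89), (-22.5, 147, 85), (-23.8, 156, 90), (-25.0, 168, 100), (-26.2, 139, 80), (-27.5, 180, 118), (-28.8, 177, 116), (-30.0, 161, 102), (-31.2, 155, 98), (-32.5, 178, 117), (-33.8, 160, 101), (-35.0, 161, 102)]
```

Drum C is seated at plate y ≈ 0. Withdraw and head for drum A.

Call:
{"op": "step_arm", "data": {
  "offset": [
    [-5, 0, 0],
    [-15, 0, 0],
    [-27, 0, 0],
    [-40, 0, 0],
    [-53, 0, 0],
    [-63, 0, 0],
    [-66, 0, 0],
    [-66, 0, 0]
  ],
  "angular": [
    [0, 0, 0],
    [0, 0, 0],
    [0, 0, 0],
    [0, 0, 0],
    [0, 0, 0],
    [0, 0, 0],
    [0, 0, 0],
    [0, 0, 0]
  ]
}}

```text
clock: 59.15
position: [0.5893, -0.3151, 0.0681]
orientation: [-0.0, 0.654, 0.757, -0.0]
wrist_force: [1.0, -0.3, -1.0]
gripper_width: 0.406
grip_force: 60.6
```

Call:
{"op": "step_arm", "data": {
  "offset": [
    [0, 0, -40],
    [0, 0, -80],
    [0, 0, -125],
    [0, 0, -170],
    [0, 0, -200],
    [0, 0, -200],
    [0, 0, -200],
    [0, 0, -200]
  ],
  "angular": [
    [0, 0, 0],
    [0, 0, 0],
    [0, 0, 0],
    [0, 0, 0],
    [0, 0, 0],
    [0, 0, 0],
    [0, 0, 0],
    [0, 0, 0]
  ]
}}

```text
clock: 59.95
position: [0.5887, -0.3135, 0.2662]
orientation: [-0.002, 0.653, 0.758, -0.001]
wrist_force: [-0.5, -0.0, -1.8]
gripper_width: 0.406
grip_force: 60.6
```

```bash
python3 - <<'E'
from h import *
s=readout.sense();print(s["position"],s["clock"])
plan([(.60,-.06,.268,100),(.58,.12,.268,104)])
E
```

```text
[ 0.58873776 -0.3134593   0.2662453 ] 59.95
[ 6.00e-01 -6.00e-02  2.68e-01  1.00e+02] off [249.   48.6  -1.4] ang [-0.18 -0.13 -1.5 ] rows>= 6
[  0.58    0.12    0.268 104.   ] off [180.7  11.6   0. ] ang [-0.  0. -4.] rows>= 4
```

Call:
{"op": "step_arm", "data": {
  "offset": [
    [249, 49, -1],
    [249, 49, -1],
    [249, 49, -1],
    [249, 49, -1],
    [249, 49, -1],
    [249, 49, -1],
    [249, 49, -1]
  ],
  "angular": [
    [0, 0, -1.5],
    [0, 0, -1.5],
    [0, 0, -1.5],
    [0, 0, -1.5],
    [0, 0, -1.5],
    [0, 0, -1.5],
    [0, 0, -1.5]
  ]
}}

```text
clock: 60.65
position: [0.6004, -0.0578, 0.2676]
orientation: [-0.002, 0.641, 0.768, -0.001]
wrist_force: [0.5, -0.9, -1.3]
gripper_width: 0.406
grip_force: 60.6
```

Call:
{"op": "step_arm", "data": {
  "offset": [
    [181, 12, 0],
    [181, 12, 0],
    [181, 12, 0],
    [181, 12, 0],
    [181, 12, 0],
    [181, 12, 0],
    [181, 12, 0],
    [181, 12, 0]
  ],
  "angular": [
    [0, 0, -4],
    [0, 0, -4],
    [0, 0, -4],
    [0, 0, -4],
    [0, 0, -4],
    [0, 0, -4],
    [0, 0, -4],
    [0, 0, -4]
  ]
}}

```text
clock: 61.45
position: [0.5827, 0.1162, 0.2686]
orientation: [0.0, 0.618, 0.786, -0.001]
wrist_force: [0.5, -0.1, -0.8]
gripper_width: 0.411
grip_force: 60.7
```

```bash
python3 - <<'E'
from h import *
f=grab("wrist");s=readout.sense();print(s["position"])
v=(.6227,.294,.24)
for lo in [(150,125,80),(165,140,90),(180,150,100)]:
    h=blob(pale(f,lo),proj(f,(v[0],v[1],.05)))
    p,q=iou_fit(f,h,drumpts(),list(v));print(np.round(p[:2],4),np.degrees(p[2]).round(1),round(q,3),h.min(0),h.max(0))
A=(.6227,.294)
plan([(*dr(A,14,.18),.09,104),(*dr(A,14,.18),.0205,104)])
f=grab("top");im=f["color"].astype(int)
for x in (-.009,.009,):
    l=[]
    for t in np.arange(.1,-.04,-.004):
      r,c=proj(f,(*pl(.0007+x,t),.1036)); l.append((int(round(t*1e3)),int(im[int(round(r)),int(round(c))][0])))
    print(x,l)
E
```

```text
[0.58256951 0.11681414 0.26879717]
[0.6225 0.2943] 14.6 0.892 [374.125  10.375] [435.125  65.875]
[0.6224 0.294 ] 15.2 0.871 [374.875  10.625] [434.875  65.625]
[0.6223 0.2938] 15.6 0.853 [375.375  10.875] [434.625  65.375]
[6.662e-01 1.193e-01 9.000e-02 1.040e+02] off [-17.2  82.  178.7] ang [-0.05  0.06 -0.29] rows>= 4
[6.662e-01 1.193e-01 2.050e-02 1.040e+02] off [ 0.  -0.  69.5] ang [0. 0. 0.] rows>= 2
-0.009 [(100, 122), (96, 135), (92, 131), (88, 132), (84, 125), (80, 146), (76, 223), (72, 244), (68, 241), (64, 243), (60, 196), (56, 172), (52, 174), (48, 173), (44, 172), (40, 175), (36, 167), (32, 145), (28, 126), (24, 130), (20, 159), (16, 175), (12, 170), (8, 171), (4, 172), (0, 173), (-4, 168), (-8, 174), (-12, 174), (-16, 172), (-20, 168), (-24, 158), (-28, 125), (-32, 105), (-36, 165)]
0.009 [(100, 101), (96, 117), (92, 127), (88, 118), (84, 114), (80, 111), (76, 133), (72, 182), (68, 181), (64, 175), (60, 179), (56, 182), (52, 170), (48, 174), (44, 178), (40, 182), (36, 172), (32, 124), (28, 122), (24, 110), (20, 136), (16, 176), (12, 180), (8, 181), (4, 172), (0, 173), (-4, 181), (-8, 182), (-12, 172), (-16, 177), (-20, 167), (-24, 136), (-28, 153), (-32, 153), (-36, 142)]
```

```bash
python3 - <<'E'
from h import *
f=grab("wrist");im=f["color"].astype(int)
m=((im[...,0]>110)&(im[...,1]<60)&(im[...,2]<60)).astype(np.uint8)
cs,_=cv2.findContours(m,cv2.RETR_EXTERNAL,cv2.CHAIN_APPROX_NONE);h=max(cs,key=cv2.contourArea)
r=cv2.boxPoints(cv2.minAreaRect(h));print(r.round())
for z in(.0,.05): print(z,[at(f,b[1],b[0],z)[:2].round(3) for b in r])
A=(.6225,.294)
print([np.round(dr(A,14.5,s),3) for s in(.18,.108)])
plan([(*dr(A,14.5,.18),.09,104.5)])
E
```

```text
[[439. 180.]
 [523.  19.]
 [596.  57.]
 [512. 218.]]
0.0 [array([0.712, 0.174]), array([0.744, 0.357]), array([0.836, 0.342]), array([0.816, 0.151])]
0.05 [array([0.695, 0.176]), array([0.722, 0.337]), array([0.803, 0.323]), array([0.786, 0.155])]
[array([0.668, 0.12 ]), array([0.65 , 0.189])]
[6.676e-01 1.197e-01 9.000e-02 1.045e+02] off [-18.5  83.2 179.1] ang [-0.02  0.02 -0.7 ] rows>= 4
```

The truck's near corner is close at about (0.70, 0.175). I approach at yaw 10.5° instead of 14.5°, which fits the bore clearance, to keep the gripper away from it.

```bash
python3 - <<'E'
from h import *
A=(.6225,.294)
plan([(*dr(A,10.5,.18),.09,100.5),(*dr(A,10.5,.18),.0205,100.5)])
E
```

```text
[6.553e-01 1.170e-01 9.000e-02 1.005e+02] off [-18.2  70.7 179.1] ang [-0.02  0.03  3.3 ] rows>= 4
[6.553e-01 1.170e-01 2.050e-02 1.005e+02] off [ 0.  -0.  69.5] ang [0. 0. 0.] rows>= 2
```

Call:
{"op": "step_arm", "data": {
  "offset": [
    [-18, 71, 0],
    [-18, 71, 40],
    [-18, 71, 80],
    [-18, 71, 120],
    [-18, 71, 160],
    [-18, 71, 179],
    [-18, 71, 179],
    [-18, 71, 179]
  ],
  "angular": [
    [0, 0, 3.3],
    [0, 0, 3.3],
    [0, 0, 3.3],
    [0, 0, 3.3],
    [0, 0, 3.3],
    [0, 0, 3.3],
    [0, 0, 3.3],
    [0, 0, 3.3]
  ]
}}

```text
clock: 62.4
position: [0.6558, 0.1188, 0.0908]
orientation: [0.0, 0.639, 0.769, 0.0]
wrist_force: [-0.2, 0.3, -0.0]
gripper_width: 0.404
grip_force: 60.7
```

Call:
{"op": "step_arm", "data": {
  "offset": [
    [0, 0, 25],
    [0, 0, 50],
    [0, 0, 65],
    [0, 0, 69],
    [0, 0, 69],
    [0, 0, 69],
    [0, 0, 69]
  ],
  "angular": [
    [0, 0, 0],
    [0, 0, 0],
    [0, 0, 0],
    [0, 0, 0],
    [0, 0, 0],
    [0, 0, 0],
    [0, 0, 0]
  ]
}}

```text
clock: 63.1
position: [0.6565, 0.1196, 0.023]
orientation: [0.001, 0.639, 0.77, 0.001]
wrist_force: [-0.4, 0.1, -0.6]
gripper_width: 0.409
grip_force: 60.7
```

```bash
python3 - <<'E'
from h import *
A=(.6225,.294);s=readout.sense();print(s["position"],s["wrist_force"])
plan([(*dr(A,10.5,.18),.0205,100.5),(*dr(A,10.5,.108),.0205,100.5)])
E
```

```text
[0.65645864 0.1195739  0.02300618] [-0.36963077  0.10078311 -0.6314327 ]
[6.553e-01 1.170e-01 2.050e-02 1.005e+02] off [-2.3 -1.6  2.5] ang [ 0.17 -0.01  0.14] rows>= 1
[6.422e-01 1.878e-01 2.050e-02 1.005e+02] off [72. -0. -0.] ang [0. 0. 0.] rows>= 2
```

Call:
{"op": "step_arm", "data": {
  "offset": [
    [0, -1, 1.5],
    [0, -1, 1.5],
    [10, -1, 1.5],
    [20, -1, 1.5],
    [30, -1, 1.5],
    [40, -1, 1.5],
    [40, -1, 1.5],
    [40, -1, 1.5]
  ],
  "angular": [
    [0, 0, 0],
    [0, 0, 0],
    [0, 0, 0],
    [0, 0, 0],
    [0, 0, 0],
    [0, 0, 0],
    [0, 0, 0],
    [0, 0, 0]
  ]
}}

```text
clock: 63.9
position: [0.6467, 0.1589, 0.0198]
orientation: [0.0, 0.638, 0.77, -0.0]
wrist_force: [0.8, -1.2, -0.9]
gripper_width: 0.405
grip_force: 60.7
```

```bash
python3 - <<'E'
from h import *
A=(.6225,.294);s=readout.sense();print(s["position"],s["wrist_force"])
plan([(*dr(A,10.5,.108),.0205,100.5)])
E
```

```text
[0.64672028 0.15889514 0.01978482] [ 0.80423637 -1.23379413 -0.94014286]
[6.422e-01 1.878e-01 2.050e-02 1.005e+02] off [29.3  0.9 -0.7] ang [0.   0.01 0.22] rows>= 1
```

Call:
{"op": "step_arm", "data": {
  "offset": [
    [8, 1, -0.5],
    [16, 1, -0.5],
    [24, 1, -0.5],
    [29, 1, -0.5],
    [29, 1, -0.5],
    [29, 1, -0.5]
  ],
  "angular": [
    [0, 0, 0],
    [0, 0, 0],
    [0, 0, 0],
    [0, 0, 0],
    [0, 0, 0],
    [0, 0, 0]
  ]
}}

```text
clock: 64.5
position: [0.6425, 0.187, 0.0203]
orientation: [0.0, 0.638, 0.77, -0.0]
wrist_force: [-0.2, -0.1, -0.8]
gripper_width: 0.405
grip_force: 60.7
```

Call:
{"op": "step_arm", "data": {
  "offset": [
    [0, 0, -3],
    [0, 0, -6],
    [0, 0, -9],
    [0, 0, -13],
    [0, 0, -20],
    [0, 0, -28],
    [0, 0, -35],
    [0, 0, -35]
  ],
  "angular": [
    [0, 0, 0],
    [0, 0, 0],
    [0, 0, 0],
    [0, 0, 0],
    [0, 0, 0],
    [0, 0, 0],
    [0, 0, 0],
    [0, 0, 0]
  ]
}}

```text
clock: 65.3
position: [0.6437, 0.1875, 0.0572]
orientation: [0.001, 0.639, 0.77, 0.001]
wrist_force: [0.7, 0.8, -1.3]
gripper_width: 0.41
grip_force: 60.6
```

Call:
{"op": "step_arm", "data": {
  "offset": [
    [0, 0, -12],
    [0, 0, -28],
    [0, 0, -46],
    [0, 0, -64],
    [0, 0, -82],
    [0, 0, -98],
    [0, 0, -105],
    [0, 0, -105]
  ],
  "angular": [
    [0, 0, 0],
    [0, 0, 0],
    [0, 0, 0],
    [0, 0, 0],
    [0, 0, 0],
    [0, 0, 0],
    [0, 0, 0],
    [0, 0, 0]
  ]
}}

```text
clock: 66.1
position: [0.6434, 0.1875, 0.1625]
orientation: [0.001, 0.639, 0.77, 0.002]
wrist_force: [0.3, -0.3, -1.5]
gripper_width: 0.406
grip_force: 60.6
```

```bash
python3 - <<'E'
from h import *
s,f,o=seat();print(s["position"],s["wrist_force"])
for y in(-9.5,9.5):
    q=o[(o[:,0]==y)&(o[:,1]>75)]; print(y,[(float(a[1]),int(a[2]),int(a[4])) for a in q[::4]])
im=f["color"].astype(int);R=q2R(s["orientation"]);p=np.array(s["position"])
# lateral edges of the top flat at x=90,108
for x in(92,106):
    l=[]
    for y in np.arange(-32,33,2):
        r,c=proj(f,p+R@np.array((x,y,-29.5))/1e3); 
        if r>=0: l.append((int(y),int(im[int(r),int(c)][0])))
    print(x,l)
c=pl(.0007,-.164);plan([(.62,-.05,.162,99.5),(*c,.162,98.4)])
E
```

```text
[0.64343081 0.18753619 0.16253341] [ 0.300818   -0.33927563 -1.52855969]
-9.5 [(108.5, 253, 176), (107.5, 253, 176), (106.5, 254, 176), (105.5, 253, 175), (104.5, 253, 175), (103.5, 247, 168), (102.5, 237, 158), (101.5, 237, 157), (100.5, 237, 156), (99.5, 238, 157), (98.5, 238, 157), (97.5, 236, 157), (96.5, 237, 157), (95.5, 237, 157), (94.5, 236, 156), (93.5, 235, 155), (92.5, 235, 155), (91.5, 235, 155), (90.5, 234, 155), (89.5, 234, 155), (88.5, 234, 153), (87.5, 223, 143), (86.5, 139, 79), (85.5, 141, 81), (84.5, 143, 83), (83.5, 141, 80), (82.5, 138, 79), (81.5, 133, 61), (80.5, 132, 55), (79.5, 133, 56), (78.5, 133, 57), (77.5, 131, 55), (76.5, 132, 56), (75.5, 139, 59)]
9.5 [(108.5, 232, 153), (107.5, 233, 153), (106.5, 233, 153), (105.5, 233, 153), (104.5, 232, 152), (103.5, 232, 152), (102.5, 232, 153), (101.5, 232, 153), (100.5, 240, 159), (99.5, 241, 160), (98.5, 240, 160), (97.5, 240, 159), (96.5, 240, 159), (95.5, 240, 158), (94.5, 239, 158), (93.5, 239, 158), (92.5, 239, 158), (91.5, 239, 159), (90.5, 238, 159), (89.5, 238, 158), (88.5, 237, 157), (87.5, 141, 80), (86
[... 442 characters left out ...]
 (10, 231), (12, 219), (14, 226), (16, 231), (18, 227), (20, 231), (22, 231), (24, 225), (26, 129), (28, 123), (30, 136), (32, 135)]
106 [(-32, 145), (-30, 140), (-28, 147), (-26, 149), (-24, 203), (-22, 206), (-20, 216), (-18, 216), (-16, 221), (-14, 215), (-12, 252), (-10, 253), (-8, 253), (-6, 253), (-4, 251), (-2, 247), (0, 250), (2, 252), (4, 251), (6, 250), (8, 247), (10, 223), (12, 221), (14, 228), (16, 229), (18, 227), (20, 232), (22, 231), (24, 218), (26, 128), (28, 125), (30, 121), (32, 134)]
[ 6.20e-01 -5.00e-02  1.62e-01  9.95e+01] off [-228.8  -66.1   -1.1] ang [ 0.07 -0.01  1.15] rows>= 5
[ 0.5885 -0.3039  0.162  98.4   ] off [-245.2  -73.    -0. ] ang [ 0.  -0.   1.1] rows>= 6
```

Drum A is on the rod, near face at 87.5 mm and aligned. Carry it to the crib.

Call:
{"op": "step_arm", "data": {
  "offset": [
    [-7, -2, -1],
    [-22, -6, -1],
    [-46, -13, -1],
    [-75, -22, -1],
    [-106, -31, -1],
    [-137, -40, -1],
    [-168, -48, -1],
    [-199, -57, -1]
  ],
  "angular": [
    [0, 0, 0.2],
    [0, 0, 0.4],
    [0, 0, 0.6],
    [0, 0, 0.8],
    [0, 0, 1.0],
    [0, 0, 1.1],
    [0, 0, 1.1],
    [0, 0, 1.1]
  ]
}}

```text
clock: 66.95
position: [0.6222, -0.0228, 0.1605]
orientation: [-0.0, 0.647, 0.763, -0.001]
wrist_force: [-0.4, -0.0, -1.4]
gripper_width: 0.408
grip_force: 60.5
```

Call:
{"op": "step_arm", "data": {
  "offset": [
    [-30, -9, 0],
    [-60, -18, 0],
    [-90, -27, 0],
    [-120, -36, 0],
    [-150, -45, 0],
    [-180, -54, 0],
    [-206, -62, 0],
    [-230, -69, 0]
  ],
  "angular": [
    [0, 0, 0.2],
    [0, 0, 0.4],
    [0, 0, 0.6],
    [0, 0, 0.8],
    [0, 0, 1.0],
    [0, 0, 1.1],
    [0, 0, 1.1],
    [0, 0, 1.1]
  ]
}}

```text
clock: 67.75
position: [0.5911, -0.2612, 0.1604]
orientation: [-0.0, 0.654, 0.756, -0.001]
wrist_force: [1.0, 0.2, -1.7]
gripper_width: 0.41
grip_force: 60.6
```

Call:
{"op": "step_arm", "data": {
  "offset": [
    [-20, -6, 0],
    [-34, -10, 0],
    [-43, -12, 0],
    [-45, -13, 0],
    [-45, -13, 0],
    [-45, -13, 0],
    [-45, -13, 0],
    [-45, -13, 0]
  ],
  "angular": [
    [0, 0, 0],
    [0, 0, 0],
    [0, 0, 0],
    [0, 0, 0],
    [0, 0, 0],
    [0, 0, 0],
    [0, 0, 0],
    [0, 0, 0]
  ]
}}

```text
clock: 68.55
position: [0.5874, -0.3027, 0.1614]
orientation: [-0.0, 0.652, 0.758, 0.0]
wrist_force: [0.2, 0.1, -0.6]
gripper_width: 0.412
grip_force: 60.6
```

```bash
python3 - <<'E'
from h import *
s,f,o=seat();print(s["position"])
for y in(-9.5,9.5):
    q=o[(o[:,0]==y)&(o[:,1]>82)&(o[:,1]<92)]; print(y,[(float(a[1]),int(a[2])) for a in q[::2]])
c=pl(.0007,-.1636);plan([(*c,.09,98.4)])
E
```

```text
[ 0.58744082 -0.30272876  0.16142878]
-9.5 [(91.75, 253), (91.25, 253), (90.75, 253), (90.25, 253), (89.75, 253), (89.25, 253), (88.75, 253), (88.25, 253), (87.75, 251), (87.25, 204), (86.75, 157), (86.25, 158), (85.75, 154), (85.25, 154), (84.75, 158), (84.25, 156), (83.75, 156), (83.25, 158), (82.75, 155), (82.25, 170)]
9.5 [(91.75, 252), (91.25, 252), (90.75, 252), (90.25, 252), (89.75, 252), (89.25, 252), (88.75, 251), (88.25, 222), (87.75, 178), (87.25, 157), (86.75, 159), (86.25, 160), (85.75, 158), (85.25, 156), (84.75, 155), (84.25, 162), (83.75, 160), (83.25, 149), (82.75, 151), (82.25, 205)]
[ 5.884e-01 -3.035e-01  9.000e-02  9.840e+01] off [-0.7  0.9 71.4] ang [ 0.01 -0.    0.12] rows>= 2
```

Call:
{"op": "step_arm", "data": {
  "offset": [
    [-0.5, 0.5, 12],
    [-0.5, 0.5, 30],
    [-0.5, 0.5, 48],
    [-0.5, 0.5, 62],
    [-0.5, 0.5, 70],
    [-0.5, 0.5, 72],
    [-0.5, 0.5, 72],
    [-0.5, 0.5, 72]
  ],
  "angular": [
    [0, 0, 0],
    [0, 0, 0],
    [0, 0, 0],
    [0, 0, 0],
    [0, 0, 0],
    [0, 0, 0],
    [0, 0, 0],
    [0, 0, 0]
  ]
}}

```text
clock: 69.4
position: [0.5884, -0.3045, 0.0903]
orientation: [0.001, 0.653, 0.757, 0.0]
wrist_force: [-0.6, -0.5, -1.9]
gripper_width: 0.404
grip_force: 60.5
```

```bash
python3 - <<'E'
from h import *
s=readout.sense();print(s["position"],s["wrist_force"])
c=pl(.0007,-.1636);plan([(*c,.068,98.4)])
E
```

```text
[ 0.58840268 -0.30445102  0.09029278] [-0.58407222 -0.47064364 -1.92425302]
[ 5.884e-01 -3.035e-01  6.800e-02  9.840e+01] off [ 0.9  0.1 22.3] ang [0.1  0.06 0.04] rows>= 1
```

Call:
{"op": "step_arm", "data": {
  "offset": [
    [0, 0, 5],
    [0, 0, 9],
    [0, 0, 13],
    [0, 0, 16],
    [0, 0, 19],
    [0, 0, 21.5],
    [0, 0, 21.5],
    [0, 0, 21.5]
  ],
  "angular": [
    [0, 0, 0],
    [0, 0, 0],
    [0, 0, 0],
    [0, 0, 0],
    [0, 0, 0],
    [0, 0, 0],
    [0, 0, 0],
    [0, 0, 0]
  ]
}}

```text
clock: 70.2
position: [0.5877, -0.3043, 0.0679]
orientation: [0.0, 0.653, 0.757, 0.0]
wrist_force: [-0.1, -0.3, -0.4]
gripper_width: 0.409
grip_force: 60.6
```

```bash
python3 - <<'E'
from h import *
s=readout.sense();print(s["position"],s["wrist_force"])
f=grab("wrist");im=f["color"].astype(int)
for y in(-.0095,.0095):
    l=[]
    for t in np.arange(-.07,-.085,-.00125):
      r,c=proj(f,(*pl(.0007+y,t),.1036))
      if 2<r<478: l.append((round(float(t)*1e3,1),int(im[int(r),int(c)][0])))
    print(y,l)
E
```

```text
[ 0.58770286 -0.30429493  0.0678535 ] [-0.13672508 -0.30755563 -0.43768014]
-0.0095 [(-70.0, 247), (-71.3, 247), (-72.5, 247), (-73.8, 247), (-75.0, 247), (-76.3, 246), (-77.5, 189), (-78.8, 145), (-80.0, 152), (-81.3, 159), (-82.5, 145), (-83.8, 126)]
0.0095 [(-70.0, 247), (-71.3, 247), (-72.5, 247), (-73.8, 247), (-75.0, 246), (-76.3, 246), (-77.5, 181), (-78.8, 146), (-80.0, 154), (-81.3, 165), (-82.5, 138), (-83.8, 146)]
```

Drum A is seated at plate y ≈ −56 mm. Withdraw and return the stick.

Call:
{"op": "step_arm", "data": {
  "offset": [
    [-5, 0, 0],
    [-15, 0, 0],
    [-27, 0, 0],
    [-40, 0, 0],
    [-53, 0, 0],
    [-65, 0, 0],
    [-70, 0, 0],
    [-70, 0, 0]
  ],
  "angular": [
    [0, 0, 0],
    [0, 0, 0],
    [0, 0, 0],
    [0, 0, 0],
    [0, 0, 0],
    [0, 0, 0],
    [0, 0, 0],
    [0, 0, 0]
  ]
}}

```text
clock: 71.05
position: [0.5976, -0.375, 0.0675]
orientation: [0.0, 0.654, 0.757, -0.0]
wrist_force: [-0.4, -0.1, -0.6]
gripper_width: 0.406
grip_force: 60.6
```

Call:
{"op": "step_arm", "data": {
  "offset": [
    [0, 0, -30],
    [0, 0, -70],
    [0, 0, -110],
    [0, 0, -140],
    [0, 0, -140],
    [0, 0, -140],
    [0, 0, -140]
  ],
  "angular": [
    [0, 0, 0],
    [0, 0, 0],
    [0, 0, 0],
    [0, 0, 0],
    [0, 0, 0],
    [0, 0, 0],
    [0, 0, 0]
  ]
}}

```text
clock: 71.75
position: [0.5971, -0.3725, 0.2058]
orientation: [-0.002, 0.653, 0.758, -0.0]
wrist_force: [-0.5, 0.3, -0.5]
gripper_width: 0.41
grip_force: 60.6
```

```bash
python3 - <<'E'
from h import *
s=readout.sense();print(s["position"],s["clock"])
plan([(.3494,-.2978,.2,84.9)])
E
```

```text
[ 0.59709099 -0.3725367   0.20580952] 71.75
[ 0.3494 -0.2978  0.2    84.9   ] off [ 110.5 -233.9    6.8] ang [-0.18 -0.11 13.6 ] rows>= 6
```

Call:
{"op": "step_arm", "data": {
  "offset": [
    [15, -32, 0],
    [35, -74, 0],
    [55, -117, 0],
    [75, -159, 0],
    [95, -202, 0],
    [110, -234, 0],
    [110, -234, 0],
    [110, -234, 0]
  ],
  "angular": [
    [0, 0, 3],
    [0, 0, 6],
    [0, 0, 9],
    [0, 0, 12],
    [0, 0, 13.6],
    [0, 0, 13.6],
    [0, 0, 13.6],
    [0, 0, 13.6]
  ]
}}

```text
clock: 72.55
position: [0.3491, -0.2986, 0.2068]
orientation: [-0.001, 0.739, 0.674, -0.0]
wrist_force: [0.9, 0.0, -0.6]
gripper_width: 0.408
grip_force: 60.7
```

Call:
{"op": "step_arm", "data": {
  "offset": [
    [0, 0, 0],
    [0, 0, 0],
    [0, 0, 0]
  ],
  "angular": [
    [0, 0, 0],
    [0, 0, 0],
    [0, 0, 0]
  ]
}}

```text
clock: 72.85
position: [0.3513, -0.2989, 0.2075]
orientation: [-0.0, 0.738, 0.675, 0.0]
wrist_force: [-0.4, -0.7, -0.7]
gripper_width: 0.408
grip_force: 60.7
```

```bash
python3 - <<'E'
from h import *
s=readout.sense();print(s["position"],s["clock"])
plan([(.3494,-.2978,.03,84.9),(.3494,-.2978,.0095,84.9)])
f=grab("wrist")
im=f["color"].astype(int)
# board edges check: profiles across x at y offsets, at z=.002 (board frame)
c,sn=np.cos(np.radians(-5.1)),np.sin(np.radians(-5.1))
B=lambda x,y:(.3494+c*x-sn*y,-.2978+sn*x+c*y,.002)
for y in(.05,.06):
    print(y,[(int(x*1e3),int(im[int(proj(f,B(x,y))[0]),int(proj(f,B(x,y))[1])].sum())) for x in np.arange(-.064,.065,.004)])
for x in(-.04,.04):
    print(x,[(int(round(y*1e3)),int(im[int(proj(f,B(x,y))[0]),int(proj(f,B(x,y))[1])].sum())) for y in np.arange(.05,.09,.003)])
E
```

```text
[ 0.35133431 -0.2989446   0.20750724] 72.85
[ 3.494e-01 -2.978e-01  3.000e-02  8.490e+01] off [  0.8  -2.1 177.5] ang [ 0.01 -0.05  0.02] rows>= 4
[ 3.494e-01 -2.978e-01  9.500e-03  8.490e+01] off [ 0.  -0.  20.5] ang [0. 0. 0.] rows>= 1
0.05 [(-64, 346), (-60, 332), (-55, 333), (-51, 346), (-47, 585), (-43, 593), (-39, 542), (-35, 591), (-31, 624), (-27, 628), (-23, 563), (-19, 561), (-15, 618), (-11, 513), (-7, 592), (-3, 637), (0, 654), (4, 663), (8, 651), (12, 588), (16, 553), (20, 487), (24, 616), (28, 622), (32, 596), (36, 630), (40, 614), (44, 607), (48, 540), (52, 378), (56, 354), (60, 345), (64, 347)]
0.06 [(-64, 343), (-60, 326), (-55, 333), (-51, 338), (-47, 606), (-43, 593), (-39, 574), (-35, 571), (-31, 633), (-27, 611), (-23, 598), (-19, 562), (-15, 572), (-11, 517), (-7, 591), (-3, 637), (0, 654), (4, 664), (8, 658), (12, 629), (16, 562), (20, 494), (24, 573), (28, 603), (32, 586), (36, 603), (40, 534), (44, 605), (48, 549), (52, 334), (56, 325), (60, 325), (64, 330)]
-0.04 [(50, 542), (53, 579), (56, 622), (59, 586), (62, 594), (65, 574), (68, 571), (71, 410), (74, 374), (77, 373), (80, 374), (83, 376), (86, 373), (89, 368)]
0.04 [(50, 614), (53, 619), (56, 585), (59, 548), (62, 568), (65, 600), (68, 629), (71, 500), (74, 370), (77, 371), (80, 371), (83, 353), (86, 351), (89, 357)]
```

Board location confirmed to within about 1 mm. Lower the stick.

Call:
{"op": "step_arm", "data": {
  "offset": [
    [0.5, -2, 40],
    [0.5, -2, 80],
    [0.5, -2, 120],
    [0.5, -2, 155],
    [0.5, -2, 175],
    [0.5, -2, 180],
    [0.5, -2, 180],
    [0.5, -2, 180]
  ],
  "angular": [
    [0, 0, 0],
    [0, 0, 0],
    [0, 0, 0],
    [0, 0, 0],
    [0, 0, 0],
    [0, 0, 0],
    [0, 0, 0],
    [0, 0, 0]
  ]
}}

```text
clock: 73.7
position: [0.3497, -0.2992, 0.0289]
orientation: [0.001, 0.738, 0.675, 0.0]
wrist_force: [0.1, 0.2, -0.0]
gripper_width: 0.407
grip_force: 60.7
```

```bash
python3 - <<'E'
from h import *
s=readout.sense();print(s["position"],s["wrist_force"])
plan([(.3494,-.2978,.0095,84.9)])
E
```

```text
[ 0.34966089 -0.29917492  0.0289238 ] [ 0.13194998  0.15548365 -0.00357555]
[ 3.494e-01 -2.978e-01  9.500e-03  8.490e+01] off [ 1.4 -0.4 19.4] ang [ 0.13  0.08 -0.05] rows>= 1
```

Call:
{"op": "step_arm", "data": {
  "offset": [
    [1, 0, 6],
    [1, 0, 12],
    [1, 0, 16],
    [1, 0, 19],
    [1, 0, 19],
    [1, 0, 19],
    [1, 0, 19]
  ],
  "angular": [
    [0, 0, 0],
    [0, 0, 0],
    [0, 0, 0],
    [0, 0, 0],
    [0, 0, 0],
    [0, 0, 0],
    [0, 0, 0]
  ]
}}

```text
clock: 74.4
position: [0.3484, -0.2974, 0.0088]
orientation: [0.0, 0.738, 0.675, -0.0]
wrist_force: [0.7, 0.2, -1.6]
gripper_width: 0.405
grip_force: 60.6
```

Call:
{"op": "step_arm", "data": {
  "offset": [
    [0, 0, 0],
    [0, 0, 0],
    [0, 0, 0],
    [0, 0, 0],
    [0, 0, 0]
  ],
  "angular": [
    [0, 0, 0],
    [0, 0, 0],
    [0, 0, 0],
    [0, 0, 0],
    [0, 0, 0]
  ],
  "grip": 0.3
}}

```text
clock: 74.9
position: [0.3484, -0.2974, 0.0088]
orientation: [0.0, 0.738, 0.675, -0.0]
wrist_force: [-0.2, 0.7, 1.0]
gripper_width: 0.702
grip_force: 0.0
```

Call:
{"op": "step_arm", "data": {
  "offset": [
    [0, 0, -15],
    [0, 0, -40],
    [0, 0, -80],
    [0, 0, -125],
    [0, 0, -170],
    [0, 0, -215],
    [0, 0, -250],
    [0, 0, -250]
  ],
  "angular": [
    [0, 0, 0],
    [0, 0, 0],
    [0, 0, 0],
    [0, 0, 0],
    [0, 0, 0],
    [0, 0, 0],
    [0, 0, 0],
    [0, 0, 0]
  ]
}}

```text
clock: 75.7
position: [0.3514, -0.2993, 0.2644]
orientation: [0.006, 0.738, 0.675, 0.0]
wrist_force: [0.4, -0.0, -0.1]
gripper_width: 0.698
grip_force: 0.0
```

Call:
{"op": "step_arm", "data": {
  "offset": [
    [50, 0, -40],
    [90, 0, -70],
    [90, 0, -70],
    [90, 0, -70],
    [90, 0, -70]
  ],
  "angular": [
    [0, 0, 0],
    [0, 0, 0],
    [0, 0, 0],
    [0, 0, 0],
    [0, 0, 0]
  ]
}}

```text
clock: 76.2
position: [0.3556, -0.2088, 0.3275]
orientation: [-0.001, 0.739, 0.674, -0.001]
wrist_force: [0.1, -1.2, -0.0]
gripper_width: 0.698
grip_force: 0.0
```

```bash
python3 - <<'E'
from h import *
s=readout.sense();print(s["position"],s["clock"])
f=grab("wrist");save(f,"end");im=f["color"].astype(int)
d=vision.spot_in(f,"stick_c");print([(k["score"],at(f,*k["position"],.016).round(4)) for k in d[:2]])
c,sn=np.cos(np.radians(-5.1)),np.sin(np.radians(-5.1))
B=lambda x,y,z:(.3494+c*x-sn*y,-.2978+sn*x+c*y,z)
def v(P): r,q=proj(f,P); return im[int(round(r)),int(round(q))].tolist() if 0<=r<479 and 0<=q<639 else None
for y in(-.02,.02): print("hx",y,[(int(round(x*1e3)),v(B(x,y,.03))) for x in np.arange(-.03,.031,.003)])
print("hy",[(int(round(y*1e3)),v(B(-.012,y,.03))) for y in np.arange(-.05,.051,.004)])
for y in(.06,.12): print("rod",y,[(int(round(x*1e3)),(v(B(x,y,.023)) or [0])[0]) for x in np.arange(-.016,.017,.002)])
print("tip",[(int(round(y*1e3)),(v(B(0,y,.023)) or [0])[0]) for y in np.arange(.12,.15,.002)])
for x in(-.0093,.0093):
  print("drums",[(int(round(t*1e3)),(v((*pl(.0007+x,t),.1036)) or [0])[0]) for t in np.arange(.09,-.095,-.005)])
E
```

```text
[ 0.35557525 -0.20878818  0.32753217] 76.2
[(0.73, array([ 0.3494, -0.2801,  0.016 ])), (0.33, array([ 0.5232, -0.2045,  0.016 ]))]
hx -0.02 [(-30, [233, 190, 136]), (-27, [237, 194, 140]), (-24, [248, 206, 151]), (-21, [234, 191, 138]), (-18, [203, 156, 99]), (-15, [213, 163, 100]), (-12, [214, 164, 101]), (-9, [215, 165, 101]), (-6, [213, 163, 99]), (-3, [220, 170, 104]), (0, [215, 166, 101]), (3, [214, 164, 100]), (6, [212, 163, 99]), (9, [211, 161, 98]), (12, [209, 160, 98]), (15, [186, 138, 84]), (18, [192, 144, 97]), (21, [236, 193, 139]), (24, [231, 188, 135]), (27, [233, 190, 137]), (30, [244, 201, 145])]
hx 0.02 [(-30, [228, 185, 133]), (-27, [232, 189, 136]), (-24, [228, 185, 132]), (-21, [219, 177, 126]), (-18, [198, 151, 95]), (-15, [216, 166, 102]), (-12, [219, 169, 104]), (-9, [220, 170, 104]), (-6, [216, 166, 102]), (-3, [216, 166, 101]), (0, [217, 167, 103]), (3, [214, 164, 100]), (6, [213, 163, 99]), (9, [212, 162, 100]), (12, [208, 159, 96]), (15, [196, 148, 89]), (18, [179, 132, 85]), (21, [222, 179, 127]), (24, [239, 196, 142]), (27, [240, 197, 143]), (30, [228, 1
[... 1353 characters left out ...]
9), (20, 255), (15, 255), (10, 255), (5, 255), (0, 255), (-5, 255), (-10, 255), (-15, 255), (-20, 251), (-25, 140), (-30, 160), (-35, 215), (-40, 255), (-45, 255), (-50, 255), (-55, 255), (-60, 255), (-65, 255), (-70, 254), (-75, 253), (-80, 167), (-85, 164), (-90, 163)]
drums [(90, 155), (85, 163), (80, 228), (75, 255), (70, 255), (65, 255), (60, 255), (55, 255), (50, 255), (45, 255), (40, 255), (35, 253), (30, 221), (25, 220), (20, 255), (15, 255), (10, 255), (5, 255), (0, 255), (-5, 255), (-10, 255), (-15, 255), (-20, 255), (-25, 221), (-30, 202), (-35, 216), (-40, 255), (-45, 255), (-50, 255), (-55, 255), (-60, 255), (-65, 255), (-70, 255), (-75, 255), (-80, 164), (-85, 163), (-90, 162)]
```

The stick lies on its band, 3.5 mm forward but within the marking, with yaw aligned. The three drums are in the groove at plate y = +56, 0 and −56 mm. Hand in.

```bash
python3 -c "
from workcell import job
print(job.finish_job())"
```

```text
the job is handed in; nothing more can be done
None
```

The job is handed in, with no verdict returned: the crib stands on the plate, all three drums were carried on the rod and lie one behind the other in the groove, and the stick is back flat on its rest, about 3.5 mm forward of centre but inside the dark band.

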